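# Make up the lino block frames and scan the job card

### The job

Lay each lino block face up in the wooden frame whose pocket fits it snugly (a few millimetres of play) and press it down level with the rim, flush; the odd-length blocks that fit no pocket snugly stay on the table, and a frame without its block stays empty. When all of them are flush, pick up the hand scanner, hold it level and steady, pointing straight at the card (in line with the stand), with its window 4 to 11 cm in front of the middle of the barcode on the job card for about two seconds, then lay it back on its grey mat, right way up and lengthwise. Leave the ink tub and the roller alone.

Things in the scene. Friction and masses are not known exactly. Their poses are not given: they have to be found in the camera images.
- block46: mounted lino printing block: flat plywood slab 46 long (its x) x 44 wide (y) x 14 thick, grey lino face with a few pale carved marks on top. All blocks differ only in length. Origin: centre of its underside. May be absent.
- block60: mounted lino printing block: flat plywood slab 60 long (its x) x 44 wide (y) x 14 thick, grey lino face with a few pale carved marks on top. All blocks differ only in length. Origin: centre of its underside. May be absent.
- block74: mounted lino printing block: flat plywood slab 74 long (its x) x 44 wide (y) x 14 thick, grey lino face with a few pale carved marks on top. All blocks differ only in length. Origin: centre of its underside. May be absent.
- block88: mounted lino printing block: flat plywood slab 88 long (its x) x 44 wide (y) x 14 thick, grey lino face with a few pale carved marks on top. All blocks differ only in length. Origin: centre of its underside. May be absent.
- block53: odd block, the same look but 53 long (x) x 44 (y) x 14 thick; no frame fits it snugly. Origin: centre of its underside. May be absent.
- block81: odd block, the same look but 81 long (x) x 44 (y) x 14 thick; no frame fits it snugly. Origin: centre of its underside. May be absent.
- frame46: fixed wooden carrier frame on the steel plate, outside 125 (x) x 81 (y) x 23 high like every frame, with one rectangular pocket at its centre 51 long (x) x 49 wide (y), 2.5 clearance each side of a 46 block. The pocket's bottom is a black height plate, 7 below the rim at first; with a block on it, it must be pressed down to 14 below the rim. Origin: centre of the underside; the rim is 23 above it.
- plate46 (a joint): height plate of frame46: 0 raised (its top 16 mm above the frame's underside), 0.007 m fully down (9 mm above it). Slides stiffly, about 4 N, and stays where it is pushed.
- frame60: fixed wooden carrier frame on the steel plate, outside 125 (x) x 81 (y) x 23 high like every frame, with one rectangular pocket at its centre 65 long (x) x 49 wide (y), 2.5 clearance each side of a 60 block. The pocket's bottom is a black height plate, 7 below the rim at first; with a block on it, it must be pressed down to 14 below the rim. Origin: centre of the underside; the rim is 23 above it.
- plate60 (a joint): height plate of frame60: 0 raised (its top 16 mm above the frame's underside), 0.007 m fully down (9 mm above it). Slides stiffly, about 4 N, and stays where it is pushed.
- frame74: fixed wooden carrier frame on the steel plate, outside 125 (x) x 81 (y) x 23 high like every frame, with one rectangular pocket at its centre 79 long (x) x 49 wide (y), 2.5 clearance each side of a 74 block. The pocket's bottom is a black height plate, 7 below the rim at first; with a block on it, it must be pressed down to 14 below the rim. Origin: centre of the underside; the rim is 23 above it.
- plate74 (a joint): height plate of frame74: 0 raised (its top 16 mm above the frame's underside), 0.007 m fully down (9 mm above it). Slides stiffly, about 4 N, and stays where it is pushed.
- frame88: fixed wooden carrier frame on the steel plate, outside 125 (x) x 81 (y) x 23 high like every frame, with one rectangular pocket at its centre 93 long (x) x 49 wide (y), 2.5 clearance each side of a 88 block. The pocket's bottom is a black height plate, 7 below the rim at first; with a block on it, it must be pressed down to 14 below the rim. Origin: centre of the underside; the rim is 23 above it.
- plate88 (a joint): height plate of frame88: 0 raised (its top 16 mm above the frame's underside), 0.007 m fully down (9 mm above it). Slides stiffly, about 4 N, and stays where it is pushed.
- scanner: bar-shaped hand scanner lying flat, grey with a black head and a black trigger on top, 150 long (x) x 30 wide (y) x 32 high, its head (the last 35 at +x) 42 wide, 140 g, held anywhere by its 30 wide body. Origin: centre of its underside; z is up when it lies the right way up.
- scanner_nose (a point): centre of the glass window on the scanner's +x end, 75 ahead of its origin and 16 above its underside; it looks along the scanner's +x
- mat: fixed grey felt-topped mat, 190 (x) x 85 (y) x 4 thick, where the scanner lives, lying lengthwise. Origin: centre of its underside
- docket: fixed dark steel card stand, 80 wide (y), about 92 high; its card, 80 x 90, leans back 45 degrees (its top edge is farther to +x) and bears a white paper with a black barcode on the face that looks up and to -x. Flat foot from 35 before to 55 behind the origin. Origin: on the table, under the barcode's middle; x points level away from the viewer of the card
- docket_label (a point): middle of the barcode, 60 above the table; axes as the docket's. A scanner pointing along the docket's +x, level, at this height looks straight at it
- ink_tub: bystander: closed grey ink tub, 84 diameter, 80 high. Origin: centre of its underside
- brayer: bystander: ink roller with wooden handle, 220 long (x) with a 110 wide roller, 40 high. Origin: near its middle, on the table
Things that resemble listed ones, but are neither listed nor needed, are in the scene too. What is shaped like the block88 but green or turquoise is not meant.

How it is judged:
By the outcome, as a careful person would: the job done as asked, in the order asked, and still so for the second after the job is handed in, with the robot touching nothing.
Of block46, block60, block74, block88 only 3 to 4 are there at a start; the rules pass over those that are not, and their reading is None.
Of block53, block81 only 1 to 2 are there at a start; the rules pass over those that are not, and their reading is None.
At some moment in a run one of block46, block60, block74, block88, scanner may be knocked a few centimetres aside while the robot is not near it.
Once in a run the grip may slacken for a moment while it holds something.
It also fails if it takes over 208 s, if anything falls off the work surface, if the arm or the gripper's body presses on something with over 40 N, if the wrist force passes 120 N, or if a joint passes its speed limit or range.

### The arm

A 7-joint arm with a two-finger parallel gripper is mounted at the origin on the work surface. World frame = base frame: x ahead of the robot, y to its left, z up, the work surface at z = 0. Lengths are in m, angles in rad, forces in N, time in s.
With the tool pointing down it reaches from about 0.4 to 0.85 m from the base axis. Payload 10.4 kg.
Tool frame: the origin (TCP) lies at the very end of the fingers, on their centre line; the grasp point (between the pads) lies 19 mm behind it; z points along the fingers, y is the line along which they close (so a half turn about z gives the same grasp; the last joint's range is limited). The gripper opens to 87 mm and grips with 3 to 60 N. Pads are 19 mm wide; open, the fingers measure 117 mm over their backs; the gripper's body (75 mm by 190 mm) begins 51 mm behind the grasp point.
Start: joints at [-1.254, 0.332, -0.065, 1.46, 0.022, 1.35, -0.088], TCP at [0.208, 0.589, 0.223] pointing down, gripper open.
Joint ranges: [-2.6, 2.6], [-0.5, 2.12], [-1.47, 1.34], [0.16, 2.42], [-1.27, 4.41], [0.06, 2.06], [-2.6, 2.6]. Speed limits (rad/s): [2.22, 2.22, 2.79, 2.79, 3.14, 3.14, 3.14].

### API

Orientations are given as a unit quaternion [x, y, z, w].
In Python, from bench import read_state, cams, workorder gives the robot as it stands.
- The arm moves only by the shell command python3 -m crank 'ROWS' [FORCE]. ROWS is text: rows parted by semicolons, each of 5 numbers parted by spaces: the shift along the tool's x, y, z scaled (see below), then the turn about the tool's z scaled (see below), then the opening, from -1 (shut) to 1 (fully open). In form: dx dy dz yaw jaw; .... A call has 1 to 10 rows; each row shifts and turns the commanded pose from where the row before left it, along the tool's axes as they then stand; what a row does not reach is not made up. The controller multiplies each number of a shift by 200 mm and each number of a turn by 90 degrees. A row lasts 1/10 s, in which the tool goes at most 50 mm and 8.59 degrees, less where a joint would pass 70% of its speed; a pose out of reach is approached as far as the arm can. A call with a number of a shift or a turn outside -1 to 1 is refused whole. A call with a gripper value outside its range is refused whole. The fingers move at their own pace and stop on an object; FORCE is the grip in N (left out, the last holds). Time passes only in rows, so rows that do not move let the fingers close. It gives the time, the measured TCP pose, the force, the opening and the grip force at its end, in the units of the state.
- read_state(): the state, without advancing time (a new reading comes with each control period).
- cams.camera(name): name is "side" or "top" or "wrist"; returns a dict with "img" (480x640x3 uint8, blue, green, red), "K" (3x3 intrinsics, pixels), "xyz" and "attitude" of the camera in the world; the wrist camera has in their place "mount" (4x4, takes a point from camera to tool coordinates, whose origin is the TCP and whose axes are the flange's). Camera axes: x right, y down, z forward; pixel columns grow to the right and rows downward; lengths in m; the calibration is good to about 2 mm. The wrist camera is an equidistant fisheye: a pixel r from the principal point sees the ray r / f radians off the axis. A picture is of the moment at which its call begins: read the wrist's pose just before it. There is no depth.
- workorder.close_job(): hands the job in; it is judged then, once.
The state is a dict: "time": time; "joint_positions": joint angles; "joint_vel": joint speeds; "joint_torque": joint torques, N m; "ee_pos": TCP position; "eef_rot": TCP orientation; "ft_force": force on the tool from outside, world axes, zero at the start; "torque": the same for the moment, N m; "width": finger opening in m; "grip_force": force on a finger pad.
Only numpy, scipy, OpenCV 4.12 (cv2) and the standard library are available. Lean on these libraries where they do the work, as an engineer would, in place of code of your own. Each camera call takes 0.05 s, during which the arm holds its last target. There are 200 camera calls.

## Working session

There is one attempt and no reset: what is moved stays moved. The work goes in short steps, Python scripts to look and compute and a shell command to move; the robot and the scene stay as the last step left them, time stands still between calls to the robot, and variables do not carry over. Pictures are saved under pics/ and viewed, at most 16 in all, crops included, and the job is handed in when it is done.

```bash
mkdir -p pics; ls
python3 - <<'E'
from bench import read_state, cams
import cv2
s=read_state();print({k:s[k] for k in('time','ee_pos','eef_rot','width','ft_force')})
for n in('top','side','wrist'):
    c=cams.camera(n);cv2.imwrite(f'pics/{n}0.png',c['img']);print(n,{k:v for k,v in c.items() if k!='img'})
E
```

```text
pics
{'time': 0.0, 'ee_pos': array([0.20819352, 0.58888318, 0.22175539]), 'eef_rot': array([ 1.69087096e-01,  9.85600841e-01, -7.27770443e-04, -8.04598389e-05]), 'width': 0.08686580813401124, 'ft_force': array([0.77869737, 0.08726368, 0.36241973])}
top {'K': array([[474.15208125,   0.        , 316.01636269],
       [  0.        , 474.15208125, 241.05874199],
       [  0.        ,   0.        ,   1.        ]]), 'xyz': array([ 0.50494171, -0.04627435,  1.15316029]), 'attitude': array([-0.70580517,  0.70676941, -0.02393104,  0.04175374])}
side {'K': array([[502.1674831 ,   0.        , 321.57474213],
       [  0.        , 502.1674831 , 238.74114903],
       [  0.        ,   0.        ,   1.        ]]), 'xyz': array([-0.06388727, -0.83976156,  0.93213073]), 'attitude': array([ 0.85590054, -0.30041995,  0.13872875, -0.3974122 ])}
wrist {'K': array([[371.64829954,   0.        , 318.51797818],
       [  0.        , 371.64829954, 240.25053213],
       [  0.        ,   0.        ,   1.        ]]), 'mount': array([[ 3.69775781e-04, -9.66295720e-01, -2.57434350e-01,
         6.96580641e-02],
       [ 9.99999792e-01,  4.93449640e-04, -4.15805317e-04,
        -4.09849811e-04],
       [ 5.28821786e-04, -2.57434143e-01,  9.66295701e-01,
        -1.61776391e-01],
       [ 0.00000000e+00,  0.00000000e+00,  0.00000000e+00,
         1.00000000e+00]])}
```

View pics/top0.png

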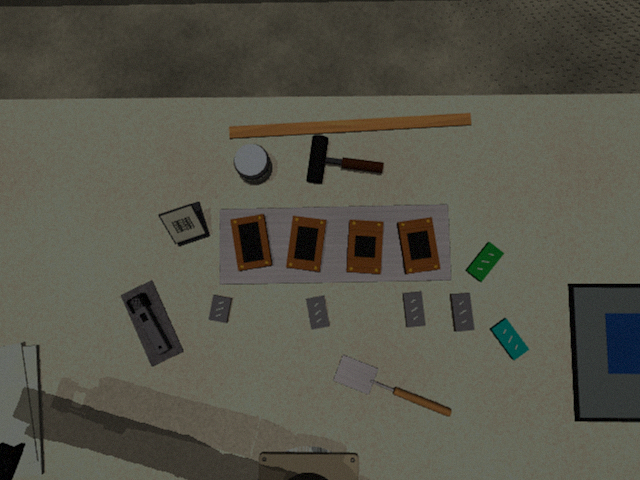

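View pics/side0.png

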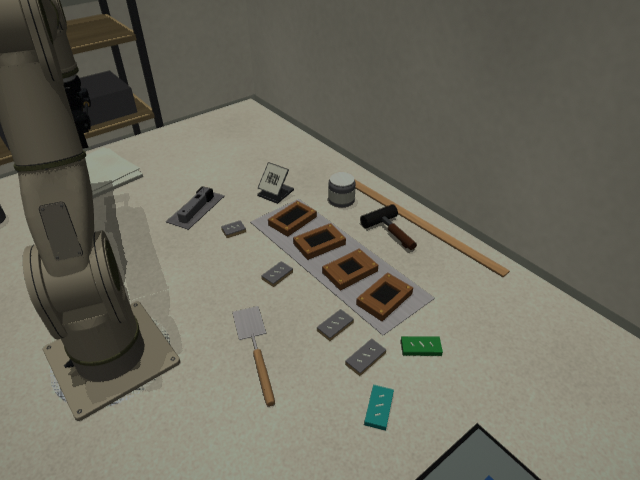

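The top view shows 4 grey blocks (220,308), (317,312), (414,309), (461,312), with frames at (252,242), (307,244), (366,246) and (419,245). The scanner is at (150,325) and the docket at (184,223). The green and turquoise blocks at right are decoys. The side view agrees.

```bash
cat > h.py <<'E'
import numpy as np, cv2
from scipy.spatial.transform import Rotation as R
from bench import read_state, cams
def ray(c,px,tcp=None):
    px=np.atleast_2d(np.asarray(px,float));K=c['K']
    a=(px-[K[0,2],K[1,2]])/[K[0,0],K[1,1]]
    if 'mount' in c:
        r=np.linalg.norm(a,axis=1,keepdims=True)+1e-12
        d=np.hstack([a/r*np.sin(r),np.cos(r)])
        p,q=tcp;T=np.eye(4);T[:3,:3]=R.from_quat(q).as_matrix();T[:3,3]=p;T=T@c['mount']
        return T[:3,3],d@T[:3,:3].T
    d=np.hstack([a,np.ones((len(a),1))])
    return np.array(c['xyz']),d@R.from_quat(c['attitude']).as_matrix().T
def plane(c,px,z,tcp=None):
    o,d=ray(c,px,tcp);t=(z-o[2])/d[:,2];return o+d*t[:,None]
def tri(o1,d1,o2,d2):
    d1=d1/np.linalg.norm(d1);d2=d2/np.linalg.norm(d2)
    A=np.stack([d1,-d2],1);t=np.linalg.lstsq(A,o2-o1,rcond=None)[0]
    p,q=o1+t[0]*d1,o2+t[1]*d2;return (p+q)/2,np.linalg.norm(p-q)
def proj(c,P,tcp=None):
    P=np.atleast_2d(P);K=c['K']
    if 'mount' in c:
        T=np.eye(4);T[:3,:3]=R.from_quat(tcp[1]).as_matrix();T[:3,3]=tcp[0];T=T@c['mount']
        p=(P-T[:3,3])@T[:3,:3];r=np.linalg.norm(p[:,:2],axis=1,keepdims=True)+1e-12
        return p[:,:2]/r*np.arctan2(r,p[:,2:])*K[0,0]+[K[0,2],K[1,2]]
    p=(P-c['xyz'])@R.from_quat(c['attitude']).as_matrix()
    return p[:,:2]/p[:,2:]*K[0,0]+[K[0,2],K[1,2]]
def rect(P):
    """metric min rect of world points: centre, long, short, yaw of long axis (deg, -90..90)"""
    (cx,cy),(w,h),a=cv2.minAreaRect((P[:,:2]*1000).astype(np.float32))
    if w<h:w,h,a=h,w,a+90
    return np.round([cx,cy,w,h,(a+90)%180-90],1)
def tcp():
    s=read_state();return s['ee_pos'],s['eef_rot']
E
python3 - <<'E'
from h import *
for n in('top','side'):
    c=cams.camera(n);im=c['img'];hsv=cv2.cvtColor(im,cv2.COLOR_BGR2HSV)
    if n=='top':
        for p in[(220,308),(270,310),(232,220),(245,212),(252,240),(150,340),(237,250),(184,223),(130,300)]:print(p,im[p[1],p[0]],hsv[p[1],p[0]])
    # frames orange
    m=cv2.inRange(hsv,(3,120,40),(18,255,255));m=cv2.morphologyEx(m,3,np.ones((3,3)))
    for k in cv2.findContours(m,0,2)[0]:
        if cv2.contourArea(k)>300:
            q=k[:,0]; M=q.mean(0)
            print(n,'frame',M.round(),rect(plane(c,q,.027)),cv2.contourArea(k))
    g=cv2.cvtColor(im,cv2.COLOR_BGR2GRAY)
    m=((hsv[...,1]<60)&(hsv[...,2]<115)).astype(np.uint8)
    for k in cv2.findContours(m,0,2)[0]:
        if 200<cv2.contourArea(k)<4000: print(n,'grey',k[:,0].mean(0).round(),rect(plane(c,k[:,0],.014)),cv2.contourArea(k))
    print(n,'base',proj(c,[[0.5,0,0],[0.5,.2,0]]).round())
E
```

```text
(220, 308) [73 75 72] [70 10 75]
(270, 310) [ 91 104 104] [ 30  32 104]
(232, 220) [17 39 73] [ 12 196  73]
(245, 212) [91 94 95] [23 11 95]
(252, 240) [0 3 6] [ 15 255   6]
(150, 340) [43 44 45] [15 11 45]
(237, 250) [13 39 74] [ 13 210  74]
(184, 223) [44 51 53] [23 43 53]
(130, 300) [7 4 4] [120 109   7]
top frame [420. 401.] [ 239.4 -261.9  138.2   18.5   68.3] 394.5
top frame [366. 244.] [ 597.2 -133.   124.4   81.    -3.7] 1686.0
top frame [419. 245.] [ 599.8 -261.1  124.4   81.     8.3] 1696.5
top frame [305. 244.] [604.7   6.4 124.4  80.1  -7.3] 1647.0
top frame [251. 242.] [608.5 138.5 124.8  81.9   9.4] 1671.5
top frame [352. 125.] [892.7 -98.6 588.   30.1 -87.2] 2608.0
top base [[309. 287.]
 [227. 287.]]
side frame [264. 379.] [ 227.6 -276.2  141.7   17.2   69.1] 391.5
side frame [387. 296.] [ 589.6 -268.5  137.8   89.5    8.2] 1398.0
side frame [351. 268.] [ 587.9 -142.2  133.6   95.1   -3.7] 1216.5
side frame [318. 242.] [594.2  -3.9 133.9  98.9  -7.3] 1031.5
side frame [292. 218.] [596.6 127.  139.   97.3   9.8] 876.0
side frame [431. 229.] [ 872.2 -130.3  558.1   30.1  -86.9] 1031.5
side grey [481. 453.] [ 447.3 -650.   225.9  109.3  -38.7] 3512.0
side grey [365. 355.] [ 439.2 -364.9   91.1   45.     6.2] 630.0
side grey [335. 323.] [ 445.7 -251.3   82.1   45.2    5.9] 478.5
side grey [384. 293.] [ 603.1 -256.7   53.1   41.1    8.9] 226.5
side grey [276. 273.] [434.9 -23.2  81.1  45.8  10. ] 318.5
side grey [387. 225.] [780.5 -68.4 218.6 123.8  60.3] 649.5
side grey [196. 208.] [408.3 372.1 203.9  98.8  26.2] 1035.5
side grey [341. 194.] [803.6 147.1 153.3  87.8  48.9] 552.0
side grey [274. 182.] [681.1 325.2 232.6 117.5  44. ] 904.5
side base [[291. 261.]
 [252. 225.]]
```

Run:
```python
from h import *
c=cams.camera('top');im=c['img'];hsv=cv2.cvtColor(im,cv2.COLOR_BGR2HSV)
up=cv2.resize(im,None,fx=4,fy=4,interpolation=cv2.INTER_CUBIC);h4=cv2.cvtColor(up,cv2.COLOR_BGR2HSV)
def px(k): return (k[:,0]+.5)/4-.5
print('pockets')
m=(up.max(2)<22).astype(np.uint8);m=cv2.morphologyEx(m,2,np.ones((3,3)))
for k in cv2.findContours(m,0,2)[0]:
    q=px(k)
    if cv2.contourArea(k)>3000 and 215<q[:,0].mean()<440 and 215<q[:,1].mean()<275: print(q.mean(0).round(),rect(plane(c,q,.02)))
print('blocks')
m=((h4[...,1]<45)&(h4[...,2]<90)).astype(np.uint8);m=cv2.morphologyEx(m,cv2.MORPH_CLOSE,np.ones((9,9)));m=cv2.morphologyEx(m,cv2.MORPH_OPEN,np.ones((9,9)))
for k in cv2.findContours(m,0,2)[0]:
    q=px(k)
    if cv2.contourArea(k)>4000 and 290<q[:,1].mean()<350: print(q.mean(0).round(),rect(plane(c,q,.014)),cv2.contourArea(k)/16)
```

```text
pockets
[364. 246.] [ 598.2 -133.8   48.6   46.9   -4.2]
[419. 245.] [ 600.8 -262.8   63.1   46.9    8. ]
[307. 242.] [605.8   7.1  77.1  46.9  -7.7]
[250. 242.] [609.4 140.4  91.4  47.    9.8]
blocks
[317. 313.] [442.  -20.6  76.8  47.5  10.3] 604.5625
[218. 309.] [450.4 213.4  63.4  47.1  -9.6] 485.125
[462. 313.] [ 443.2 -360.9   91.1   51.1    5.6] 797.8125
[413. 310.] [ 449.4 -248.    83.9   49.1    5.1] 705.625
[151. 325.] [416.  376.8 191.9  88.5  25.5] 2829.1875
```

The top view gives block lengths of 60, 74, 81 (odd) and 88. Frame order from the right is 60, 46, 74, 88, so frame46 stays empty. I'll fly to the middle and refine with the wrist camera.

```bash
cat > go.py <<'E'
# python3 go.py x y z yawdeg(of tool x in world, mod 180)  -> remaining turn and shift in command units (shift along axes after the turn)
import sys; from h import *
x,y,z,w=map(float,sys.argv[1:5]);p,q=tcp();X=R.from_quat(q).as_matrix()[:,0];c=np.degrees(np.arctan2(X[1],X[0]))
d=(w-c+180)%360-180
if 'any' in sys.argv: d=(d+90)%180-90
a=np.radians(c+d);v=np.array([x,y,z])-p
t=np.array([np.cos(a)*v[0]+np.sin(a)*v[1],np.sin(a)*v[0]-np.cos(a)*v[1],-v[2]])
s=read_state();print('tool',p.round(4),'yaw',round(c,2),'t',round(s['time'],1),'w',round(s['width'],4),'g',round(s['grip_force'],1),'F',s['ft_force'].round(1))
print('turn',round(-d/90,4),'shift',(t/.2).round(4), 'deg',round(d,2))
E
python3 go.py 0.52 -0.05 0.28 180
```

```text
tool [0.2083 0.5892 0.2223] yaw 160.53 t 0.3 w 0.0868 g 0.0 F [-0.  -0.7  0.4]
turn -0.2163 shift [-1.5587 -3.1959 -0.2884] deg 19.47
```

```bash
python3 -m crank '0 0 0 -.08 1;0 0 0 -.08 1;0 0 0 -.056 1'; python3 go.py 0.52 -0.05 0.28 180
```

```text
time: 0.6
ee_pos: [0.2083, 0.5893, 0.2225]
eef_rot: [-0.002, 1.0, -0.0, -0.0]
ft_force: [0.4, 0.5, -0.6]
width: 0.0871
grip_force: 0.0
tool [0.2083 0.5893 0.2225] yaw -179.74 t 0.6 w 0.0871 g 0.0 F [ 0.4  0.5 -0.6]
turn 0.0029 shift [-1.5587 -3.1963 -0.2877] deg -0.26
```

```bash
python3 -m crank '-.08 -.18 -.03 0 1;-.08 -.18 -.03 0 1;-.08 -.18 -.03 0 1;-.08 -.18 -.03 0 1;-.08 -.18 -.03 0 1;-.08 -.18 -.03 0 1;-.08 -.18 -.03 0 1;-.08 -.18 -.03 0 1;-.08 -.18 -.03 0 1;-.08 -.18 0 0 1'; python3 -m crank '-.1 -.18 0 0 1;-.1 -.18 0 0 1;-.1 -.18 0 0 1;-.1 -.18 0 0 1;-.1 -.18 0 0 1;-.1 -.18 0 0 1;-.1 -.18 0 0 1;-.05 -.1 0 0 1;0 0 0 0 1;0 0 0 0 1' | head -2
cat > look.py <<'E'
import sys,pickle; from h import *
t=tcp();c=cams.camera('wrist');cv2.imwrite(f'pics/{sys.argv[1]}.png',c['img']);pickle.dump((c,t),open(sys.argv[1]+'.pkl','wb'));print(t)
E
python3 look.py w1; python3 go.py 0.52 -0.05 0.28 180;  python3 -m crank '0 -.2 0 0 1;0 -.2 0 0 1;0 -.2 0 0 1;0 0 0 0 1;0 0 0 0 1;0 0 0 0 1;0 0 0 0 1' | head -2;python3 look.py w2
```

```text
time: 1.6
ee_pos: [0.3688, 0.2278, 0.2775]
eef_rot: [0.0, 1.0, 0.001, 0.001]
ft_force: [0.7, 0.9, -0.4]
width: 0.0868
grip_force: 0.0
time: 2.6
ee_pos: [0.5178, -0.0427, 0.2764]
(array([ 0.51784219, -0.04274613,  0.27635107]), array([ 5.81504782e-04,  9.99999804e-01,  5.78457580e-05, -2.25436731e-04]))
tool [ 0.5177 -0.042   0.2764] yaw -179.98 t 2.6 w 0.087 g 0.0 F [-0.1  0.1 -0. ]
turn 0.0002 shift [-0.0114 -0.0402 -0.0181] deg -0.02
time: 3.35
ee_pos: [0.5182, -0.161, 0.2765]
(array([ 0.51822912, -0.16102637,  0.27646762]), array([-1.17683551e-03,  9.99999238e-01,  3.73476272e-04,  1.77781740e-06]))
```

View pics/w1.png

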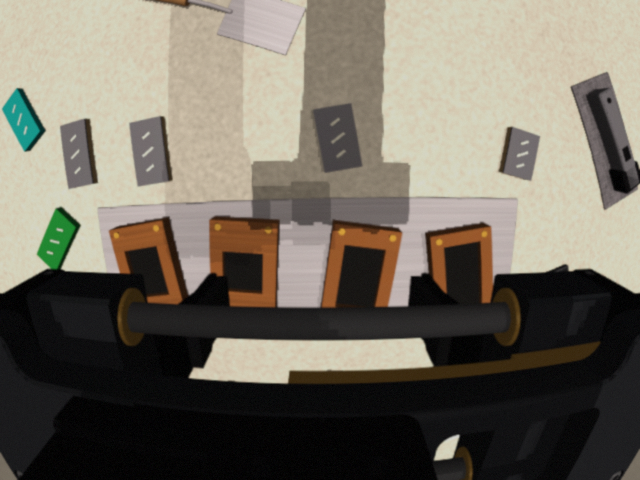

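The wrist view shows the four blocks at (76,152), (150,150), (338,137) and (520,153), the frames below with yellow screws at their corners, and the scanner at right around (610,130). I'll triangulate the carved marks and screws over w1, w2 and top.

```bash
cat > meas.py <<'E'
import sys,pickle; from h import *
def feats(c):
    im=c['img'];hsv=cv2.cvtColor(im,cv2.COLOR_BGR2HSV)
    out=[]
    m=cv2.inRange(hsv,(18,150,120),(32,255,255));n,l,s,ce=cv2.connectedComponentsWithStats(m)
    scr=[ce[i] for i in range(1,n) if 8<s[i,4]<200 and s[i,1]<270]
    g=((hsv[...,1]<35)&(hsv[...,2]<135)&(hsv[...,2]>40)).astype(np.uint8); g=cv2.morphologyEx(g,2,np.ones((3,3)))
    b=[k[:,0] for k in cv2.findContours(g,0,2)[0] if 700<cv2.contourArea(k)<4500 and k[:,0,1].max()<230]
    return np.array(scr),b
if __name__=='__main__':
    V=[pickle.load(open(n+'.pkl','rb')) for n in sys.argv[1:]]
    F=[feats(v[0]) for v in V]
    for (c,t),(s,b) in zip(V,F):
        print('view')
        for k in b: print(' blk px',k.mean(0).round(),rect(plane(c,k,.014,t)))
    (c1,t1),(c2,t2)=V[:2]
    P1=plane(c1,F[0][0],.025,t1);P2=plane(c2,F[1][0],.025,t2)
    for i,p in enumerate(P1):
        j=np.argmin(np.linalg.norm(P2-p,axis=1))
        if np.linalg.norm(P2[j]-p)<.02:
            o1,d1=ray(c1,F[0][0][i],t1);o2,d2=ray(c2,F[1][0][j],t2);X,e=tri(o1,d1[0],o2,d2[0]);print('screw',(X*1000).round(1),round(e*1000,1),F[0][0][i].round())
E
python3 meas.py w1 w2
```

```text
view
 blk px [321. 216.] [526.1 -29.8 184.3  31.9 -89.2]
 blk px [521. 153.] [448.9 211.   58.5  43.4 -10.2]
 blk px [ 76. 154.] [ 442.7 -363.6   85.9   43.8    5.7]
 blk px [148. 148.] [ 449.  -250.1   79.3   43.4    5.7]
 blk px [336. 137.] [440.7 -22.1  73.2  43.8  10.6]
 blk px [606. 137.] [412.8 370.6 182.9  88.6  26.2]
view
 blk px [323. 211.] [ 526.8 -147.3  184.7   28.9  -89.1]
 blk px [589. 162.] [449.  210.3  58.9  43.7 -10.1]
 blk px [435. 140.] [440.7 -23.1  72.3  43.2  10.5]
 blk px [241. 143.] [ 448.7 -250.9   80.    43.6    5.4]
 blk px [151. 145.] [ 442.4 -364.2   86.    43.5    5.7]
 blk px [ 8. 89.] [ 3.519e+02 -6.359e+02  2.976e+02  3.490e+01  4.000e-01]
 blk px [376.  28.] [305.1 -98.4  62.9  54.9 -20.4]
screw [ 542.8 -162.8   21.8] 1.5 [217. 227.]
screw [ 542.9 -243.2   22.8] 0.4 [156. 228.]
screw [ 545.1 -101.2   28.6] 0.4 [268. 230.]
screw [547.  -17.2  25.6] 0.0 [342. 231.]
screw [ 550.6 -301.2   25.6] 0.1 [116. 235.]
screw [549.6 158.8  25.8] 0.0 [484. 234.]
screw [554.9  42.5  25.2] 0.1 [392. 238.]
screw [559.4  99.5  26.3] 0.3 [439. 242.]
```

```bash
python3 -m crank '.12 .15 0 0 1;.12 .15 0 0 1;.12 .15 0 0 1;.12 .05 0 0 1;0 0 0 0 1;0 0 0 0 1;0 0 0 0 1;0 0 0 0 1' | head -2;python3 look.py w3
cat > frames.py <<'E'
import sys,pickle; from h import *
for n in sys.argv[1:]:
    c,t=pickle.load(open(n+'.pkl','rb'));hsv=cv2.cvtColor(c['img'],cv2.COLOR_BGR2HSV)
    m=cv2.inRange(hsv,(5,140,50),(32,255,255));m=cv2.morphologyEx(m,2,np.ones((2,2)))
    ks,h=cv2.findContours(m,cv2.RETR_CCOMP,2)
    for i,k in enumerate(ks):
        if h[0,i,3]<0 and cv2.contourArea(k)>2000 and k[:,0,1].max()<330:
            print(n,k[:,0].mean(0).round(),'out',rect(plane(c,k[:,0],.0255,t)),end=' ')
            for j,kk in enumerate(ks):
                if h[0,j,3]==i and cv2.contourArea(kk)>600: print('in',rect(plane(c,kk[:,0],.0255,t)),end='')
            print()
E
python3 frames.py w3
```

```text
time: 4.2
ee_pos: [0.4224, -0.0632, 0.2764]
(array([ 0.42241138, -0.06320914,  0.27638976]), array([ 6.29906144e-04,  9.99999760e-01, -2.24113297e-04, -1.82728026e-04]))
```

View pics/w3.png

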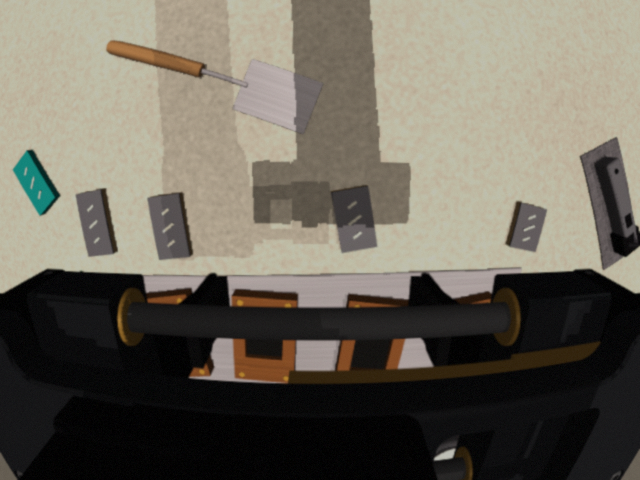

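Wrong way: the view slid so that the frames moved under the gripper. To see the frames (rows < 270) I must go to larger x.

```bash
python3 -m crank '-.2 0 0 0 1;-.2 0 0 0 1;-.2 0 0 0 1;-.2 0 0 0 1;-.2 0 0 0 1;-.2 0 0 0 1;-.1 0 0 0 1;0 0 0 0 1;0 0 0 0 1;0 0 0 0 1' | head -2;python3 look.py w4;python3 frames.py w4;  python3 meas.py w4 w4|grep blk
```

```text
time: 5.25
ee_pos: [0.6815, -0.0634, 0.2766]
(array([ 0.68148502, -0.06340601,  0.27658926]), array([ 5.82755702e-04,  9.99999824e-01, -4.82692310e-05, -1.00296407e-04]))
w4 [484. 151.] out [609.4 137.8 123.3  82.4   9.6] in [609.  139.1  92.2  49.    9.7]
w4 [153. 139.] out [ 600.8 -260.7  123.2   82.2    8.1] in [ 601.  -261.9   64.2   48.6    8.3]
w4 [381. 136.] out [605.7   5.7 123.5  80.8  -7.4] in [605.5   5.8  79.2  49.3  -7.1]
w4 [266. 138.] out [ 598.5 -133.4  123.5   80.8   -3.5] in [ 598.3 -134.    50.5   48.9   -3.8]
 blk px [533.  33.] [449.9 210.   58.4  42.3 -10.1]
 blk px [606.  45.] [436.2 361.4 156.7  57.   25.9]
 blk px [356.  14.] [456.2 -19.4  43.5  42.8 -80. ]
 blk px [90. 29.] [ 443.1 -363.3   87.2   42.2    5.3]
 blk px [533.  33.] [449.9 210.   58.4  42.3 -10.1]
 blk px [606.  45.] [436.2 361.4 156.7  57.   25.9]
 blk px [356.  14.] [456.2 -19.4  43.5  42.8 -80. ]
 blk px [90. 29.] [ 443.1 -363.3   87.2   42.2    5.3]
```

Pocket sizes read 92.2, 64.2, 79.2 and 50.5 mm (frames 88, 60, 74, 46), with the rim at about 25.5 mm. I'll start with block74.

```bash
python3 go.py 0.4407 -0.0225 0.06 -169.5; python3 -m crank '0 0 .1 -.06 1;0 0 .1 -.057 1;.2 0 .1 0 1;.2 0 .1 0 1;.2 0 .15 0 1;.2 0 .15 0 1;.2 0 .1 0 1;.17 0 0 0 1;0 0 0 0 1;0 0 0 0 1' | head -2;python3 go.py 0.4407 -0.0225 0.06 -169.5
```

```text
tool [ 0.6814 -0.0633  0.2769] yaw 179.94 t 5.3 w 0.0872 g 0.0 F [-0.3 -0.9  1.2]
turn -0.1173 shift [1.1465 0.4197 1.0844] deg 10.56
time: 6.3
ee_pos: [0.4518, -0.1052, 0.1173]
tool [ 0.4518 -0.1052  0.1173] yaw -169.5 t 6.3 w 0.0867 g 0.0 F [0.5 0.7 0.6]
turn -0.0 shift [-0.0208  0.4166  0.2863] deg 0.0
```

```bash
python3 -m crank '-.021 .15 .1 0 1;0 .15 .1 0 1;0 .117 .086 0 1;0 0 .1 0 1;0 0 .1 0 1;0 0 .07 0 1;0 0 0 0 1;0 0 0 0 1' 30| head -2;python3 go.py 0.4407 -0.0225 0.005 -169.5;python3 look.py w5
```

```text
time: 7.1
ee_pos: [0.4416, -0.0227, 0.0058]
tool [ 0.4416 -0.0227  0.0058] yaw -169.48 t 7.1 w 0.0872 g 0.0 F [-0.4  0.3  0.1]
turn 0.0002 shift [0.0042 0.0017 0.0039] deg -0.02
(array([ 0.4415868 , -0.02268014,  0.00577514]), array([-9.16832302e-02,  9.95788187e-01, -1.53485205e-04,  2.17697960e-04]))
```

View pics/w5.png

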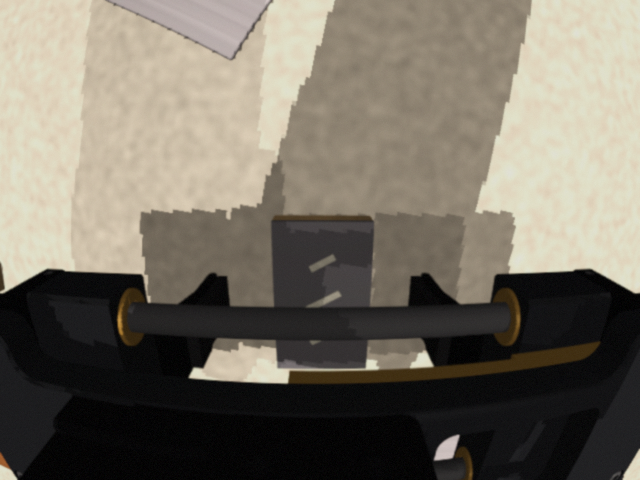

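The fingers straddle block74 evenly; its near end edge is at row ~220 and the body spans cols 273–373. Closing and lifting.

```bash
python3 -m crank '0 0 0 0 -1;0 0 0 0 -1;0 0 0 0 -1;0 0 0 0 -1;0 0 0 0 -1;0 0 0 0 -1;0 0 0 0 -1' 30;python3 - <<'E'
from h import *;import pickle
c,t=pickle.load(open('w5.pkl','rb'))
P=plane(c,[[272,222],[373,222],[322,221],[278,368],[366,368]],.014,t)
X=R.from_quat(t[1]).as_matrix()
print(((P-t[0])@X*1000).round(1))
E
```

```text
time: 7.85
ee_pos: [0.4408, -0.0228, 0.0053]
eef_rot: [-0.092, 0.996, 0.0, -0.0]
ft_force: [-0.0, 0.7, 0.7]
width: 0.0437
grip_force: 30.0
[[ 37.1 -20.5  -8.2]
 [ 37.1  22.5  -8.2]
 [ 37.5   0.8  -8.2]
 [-36.3 -20.7  -8.2]
 [-36.4  22.8  -8.2]]
```

```bash
python3 -m crank '0 0 -.1 0 -1;0 0 -.1 0 -1;0 0 -.12 0 -1;0 0 0 .066 -1;0 0 0 .066 -1;0 0 0 .066 -1;0 0 0 0 -1'|tail -2;python3 go.py 0.6056 0.0058 0.07 172.7
```

```text
width: 0.0436
grip_force: 30.0
tool [ 0.4407 -0.0228  0.0693] yaw 172.59 t 8.6 w 0.0436 g 30.0 F [-0.1  0.3 -1.1]
turn -0.0013 shift [-0.7997  0.2466 -0.0037] deg 0.11
```

```bash
python3 -m crank '-.15 .05 0 0 -1;-.15 .05 0 0 -1;-.15 .05 0 0 -1;-.15 .05 0 0 -1;-.15 .047 0 0 -1;-.05 0 0 0 -1;0 0 0 0 -1;0 0 0 0 -1'|tail -2;python3 go.py 0.6056 0.0058 0.027 172.7; python3 look.py w6;python3 frames.py w6
```

```text
width: 0.0439
grip_force: 30.0
tool [0.6047 0.0051 0.0689] yaw 172.7 t 9.3 w 0.0439 g 30.0 F [ 0.   0.  -1.3]
turn 0.0001 shift [-0.0038  0.004   0.2096] deg -0.0
(array([0.60474579, 0.00509555, 0.06892432]), array([ 6.36215445e-02,  9.97973870e-01, -2.02745027e-04, -6.43243005e-04]))
w6 [123. 236.] out [ 574.4 -128.4   90.3   77.7   86.5] 
w6 [318. 220.] out [577.8   9.2  80.4  69.4  82.7] 
w6 [520. 211.] out [602.7 134.5 116.1  87.2   9.7]
```

View pics/w6.png

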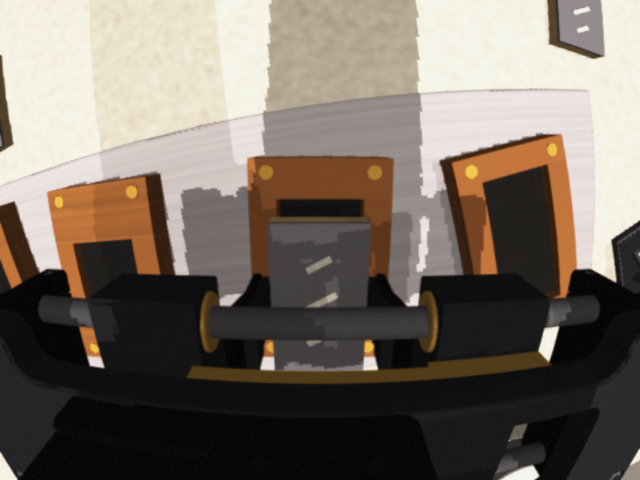

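The block is held over frame74. The pocket's near edge is at row ~199 (cols 278–364) and its screws are at (266,172) and (375,173). I'll check the pocket position in tool coordinates.

Run:
```python
from h import *;import pickle
c,t=pickle.load(open('w6.pkl','rb'));X=R.from_quat(t[1]).as_matrix()
P=plane(c,[[278,200],[364,200],[248,158],[392,158],[266,172],[375,173]],.0255,t)
print(((P-t[0])@X*1000).round(1))
P=plane(c,[[270,223],[371,223],[321,223]],.078,t)
print(((P-t[0])@X*1000).round(1))
```

```text
[[ 38.4 -23.3  43.5]
 [ 38.5  24.9  43.5]
 [ 62.3 -39.8  43.5]
 [ 62.4  40.2  43.5]
 [ 54.2 -29.7  43.5]
 [ 53.7  30.7  43.5]]
[[ 36.6 -21.1  -9. ]
 [ 36.6  21.6  -9. ]
 [ 36.6   0.4  -9. ]]
```

```bash
python3 -m crank '-.003 .002 .1 0 -1;0 0 .07 0 -1;0 0 .033 0 -1;0 0 .006 0 -1;0 0 0 0 -1;0 0 0 0 -1';python3 go.py 0.6056 0.0058 0.027 172.7
```

```text
time: 10.0
ee_pos: [0.6064, 0.0061, 0.0277]
eef_rot: [0.064, 0.998, 0.0, 0.0]
ft_force: [0.2, -0.5, -0.7]
width: 0.0438
grip_force: 30.0
tool [0.6064 0.0061 0.0277] yaw 172.68 t 10.0 w 0.0438 g 30.0 F [ 0.2 -0.5 -0.7]
turn -0.0002 shift [ 0.0037 -0.0019  0.0035] deg 0.02
```

```bash
python3 -m crank '0 0 0 0 .4;0 0 0 0 .4;0 0 0 0 .4;0 0 -.1 0 .4;0 0 -.1 0 .4;0 0 0 0 -1;0 0 0 0 -1;0 0 0 0 -1;0 0 0 0 -1;0 0 0 0 -1'|tail -2;python3 go.py 0.6056 0.0058 0.035 172.7
```

```text
width: 0.0289
grip_force: 0.0
tool [0.6061 0.0061 0.0669] yaw 172.68 t 11.0 w 0.0289 g 0.0 F [ 1.   0.  -0.3]
turn -0.0002 shift [ 0.0023 -0.0018  0.1594] deg 0.02
```

```bash
python3 -m crank '0 0 0 0 -1;0 0 0 0 -1;0 0 .08 0 -1;0 0 .085 0 -1;0 0 .01 0 -1;0 0 .01 0 -1;0 0 0 0 -1'|egrep 'ee|ft|wid'; python3 -m crank '0 0 .01 0 -1;0 0 .01 0 -1;0 0 0 0 -1'|egrep 'ee|ft|wid'
```

```text
ee_pos: [0.6062, 0.0061, 0.0302]
eef_rot: [0.064, 0.998, -0.0, -0.0]
ft_force: [-0.3, 0.7, -0.4]
width: 0.0003
ee_pos: [0.6068, 0.0061, 0.0275]
eef_rot: [0.064, 0.998, 0.0, 0.0]
ft_force: [-4.1, 0.1, 9.3]
width: 0.0007
```

```bash
python3 -m crank '0 0 .008 0 -1;0 0 0 0 -1;0 0 0 0 -1'|egrep 'ee_|ft'; python3 -m crank '0 0 .01 0 -1;0 0 0 0 -1;0 0 0 0 -1'|egrep 'ee_|ft'
```

```text
ee_pos: [0.607, 0.0061, 0.0274]
ft_force: [-10.6, -0.1, 24.6]
ee_pos: [0.6072, 0.0061, 0.0273]
ft_force: [-19.2, 0.6, 45.2]
```

```bash
python3 -m crank '0 0 -.1 0 -1;0 0 -.1 0 -1;0 0 -.1 0 0;-.2 0 -.1 0 1;-.12 0 -.1 0 1;0 0 0 0 1;0 0 0 0 1;0 0 0 0 1'|egrep 'ee_|ft'; python3 look.py w7
python3 - <<'E'
import cv2;im=cv2.imread('pics/w7.png');cv2.imwrite('pics/w7c.png',cv2.resize(im[:270,180:480],None,fx=2.2,fy=2.2,interpolation=2))
E
```

```text
ee_pos: [0.6688, -0.0019, 0.1219]
ft_force: [0.2, 0.2, -0.2]
(array([ 0.6687949 , -0.0018886 ,  0.12190958]), array([ 6.38332757e-02,  9.97960145e-01,  5.74966807e-05, -9.26253599e-04]))
```

View pics/w7c.png

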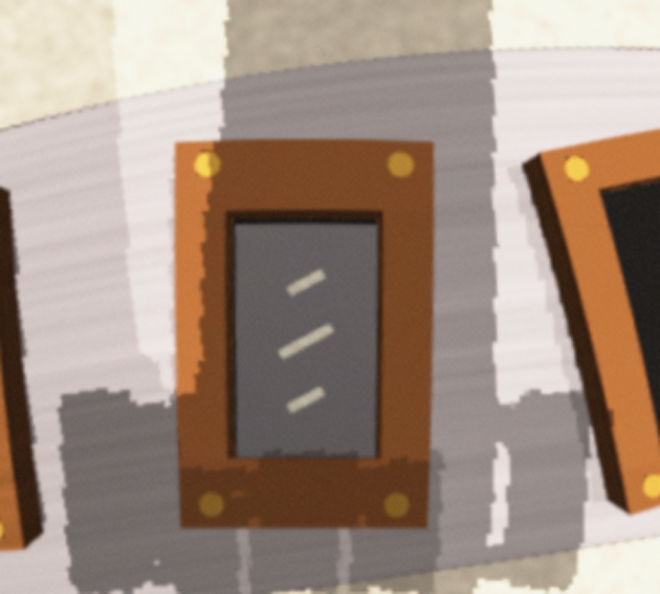

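Block74 sits inside its pocket, flush, with a small gap at the near end. Next is block88.

```bash
python3 go.py 0.52 -0.3638 0.14 -174.3; python3 -m crank '0 0 0 -.07 1;0 0 0 -.074 1;.15 -.18 0 0 1;.15 -.18 0 0 1;.15 -.18 0 0 1;.15 -.18 0 0 1;.1 -.18 0 0 1;0 -.18 0 0 1;0 -.18 0 0 1;0 -.18 0 0 1' | head -2;python3 go.py 0.52 -0.3638 0.14 -174.3
```

```text
tool [ 0.6688 -0.0018  0.122 ] yaw 172.69 t 13.4 w 0.0447 g 0.0 F [-1.   1.2 -1.4]
turn -0.1446 shift [ 0.92   -1.7272 -0.0901] deg 13.01
time: 14.45
ee_pos: [0.5583, -0.3029, 0.1226]
tool [ 0.5583 -0.3029  0.1226] yaw -174.33 t 14.4 w 0.0872 g 0.0 F [-0.2  0.   0.1]
turn -0.0003 shift [ 0.2208 -0.2838 -0.0872] deg 0.03
```

```bash
cat > blk.py <<'E'
# blocks in the current wrist view, seen near the image's upper part; optional z of their tops
import sys; from h import *
z=float(sys.argv[1]) if len(sys.argv)>1 else .014
t=tcp();c=cams.camera('wrist');hsv=cv2.cvtColor(c['img'],cv2.COLOR_BGR2HSV)
g=((hsv[...,1]<35)&(hsv[...,2]<135)&(hsv[...,2]>30)).astype(np.uint8);g=cv2.morphologyEx(g,cv2.MORPH_OPEN,np.ones((5,5)))
for k in cv2.findContours(g,0,2)[0]:
    r=rect(plane(c,k[:,0],z,t))
    if cv2.contourArea(k)>1000 and k[:,0,1].max()<330: print(k[:,0].min(0),k[:,0].max(0),r)
E
python3 -m crank '.11 -.14 -.04 0 1;.11 -.14 -.04 0 1;0 0 0 0 1;0 0 0 0 1;0 0 0 0 1' | head -2;python3 blk.py;python3 go.py 0.4425 -0.3638 0.03 -174.3
```

```text
time: 14.95
ee_pos: [0.5211, -0.3608, 0.1383]
[336 229] [440 285] [ 538.6 -301.3   84.1   48.8  -88.6]
[436 109] [488 208] [ 448.8 -251.8   80.5   43.7    5.6]
[296  77] [352 188] [ 442.3 -365.    86.5   42.9    5.5]
[554   0] [624  60] [ 299.3 -127.5   86.7   62.6   69.1]
[0 0] [ 62 185] [ 4.037e+02 -6.561e+02  1.930e+02  7.170e+01 -1.000e-01]
tool [ 0.5213 -0.3607  0.1383] yaw -174.23 t 15.0 w 0.0872 g 0.0 F [-0.8 -0.3 -0.4]
turn 0.0007 shift [0.3936 0.0235 0.5415] deg -0.07
```

```bash
python3 -m crank '.13 .008 .15 0 1;.13 .008 .15 0 1;.134 .008 .15 0 1;0 0 .1 0 1;0 0 .1 0 1;0 0 .016 0 1;0 0 0 0 1;0 0 0 0 1' | head -2;python3 go.py 0.4423 -0.3643 0.005 -174.4
```

```text
time: 15.8
ee_pos: [0.4426, -0.3654, 0.0066]
tool [ 0.4426 -0.3654  0.0066] yaw -174.31 t 15.8 w 0.0869 g 0.0 F [-0.7  0.4  0. ]
turn 0.001 shift [0.0008 0.0057 0.008 ] deg -0.09
```

```bash
python3 -m crank '0 0 .006 0 -1;0 0 0 0 -1;0 0 0 0 -1;0 0 0 0 -1;0 0 0 0 -1;0 0 0 0 -1' 30|tail -2;  python3 -m crank '0 0 -.1 0 -1;0 0 -.1 0 -1;0 0 -.14 0 -1;0 0 0 -.044 -1;0 0 0 0 -1'|tail -2;python3 go.py 0.6092 0.1386 0.07 -170.35
```

```text
width: 0.0469
grip_force: 0.0
width: 0.0437
grip_force: 30.0
tool [ 0.4421 -0.3656  0.0732] yaw -170.33 t 16.9 w 0.0437 g 30.0 F [ 0.4 -0.4 -0.5]
turn 0.0002 shift [-1.2462  2.3452  0.0158] deg -0.02
```

```bash
python3 look.py w8
python3 - <<'E'
from h import *;import pickle
for n in('w6','w8'):
    c,t=pickle.load(open(n+'.pkl','rb'));im=c['img']
    for r in(240,255):
        print(n,r,im[r,255:300:5].max(1) , im[r,350:390:5].max(1))
    cv2.imwrite('pics/'+n+'c.png',im[130:380,180:480])
E
```

```text
(array([ 0.44211522, -0.36557919,  0.07316044]), array([-8.43026063e-02,  9.96439958e-01, -1.91797307e-04,  6.66750949e-04]))
w6 240 [92 90 92 69 85 83 91 93 92] [70 66 70 69 84 91 90 90]
w6 255 [91 93 91 71 69 69 68 69 66] [69 70 68 67 95 94 91 92]
w8 240 [133 129 133  69  65  64  64  64  64] [ 64  63  65  61 124 132 137 137]
w8 255 [135 136 136  83  65  65  64  65  66] [ 63  62  66  64 132 136 139 138]
```

View pics/w8c.png

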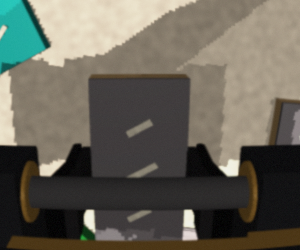

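Run:
```python
from h import *;import pickle
for n in('w6','w8'):
    c,t=pickle.load(open(n+'.pkl','rb'));g=cv2.cvtColor(c['img'],cv2.COLOR_BGR2HSV);s=cv2.GaussianBlur(g,(5,5),0)
    m=(g[...,1]<60)&(g[...,2]<90)&(g[...,2]>45)
    X=R.from_quat(t[1]).as_matrix()
    for r in(232,240,248,256,264):
        row=m[r]; xs=[x for x in range(320,240,-1) if row[x]];a=320
        l=320
        while c['img'][r,l].max()>0 and row[l-1:l].any() or row[l-3:l].any(): l-=1
        q=320
        while row[q+1:q+4].any(): q+=1
        # depth at which edges are 44 apart
        best=min(np.arange(-.016,.006,.0005),key=lambda dz:abs(np.ptp(((plane(c,[[l-.5,r],[q+.5,r]],t[0][2]-dz,t)-t[0])@X)[:,1])-.044))
        print(n,r,l,q,best)
    e=[r for r in range(200,240) if m[r,322]];print('end row',e[0])
```

```text
w6 232 320 320 0.005500000000000019
w6 240 320 320 0.005500000000000019
w6 248 269 368 -0.005499999999999991
w6 256 269 326 0.005500000000000019
w6 264 320 320 0.005500000000000019
end row 223
w8 232 269 368 -0.00399999999999999
w8 240 270 368 -0.002999999999999989
w8 248 270 368 -0.00399999999999999
w8 256 320 320 0.005500000000000019
w8 264 316 367 0.005500000000000019
end row 209
```

```bash
python3 - <<'E'
from h import *;import pickle
c,t=pickle.load(open('w8.pkl','rb'));X=R.from_quat(t[1]).as_matrix()
P=plane(c,[[270,209],[368,209],[320,209]],t[0][2]+.007,t);print(((P-t[0])@X*1000).round(1))
E
python3 -m crank '-.12 .22 0 0 -1;-.12 .22 0 0 -1;-.12 .22 0 0 -1;-.12 .22 0 0 -1;-.12 .22 0 0 -1;-.12 .22 0 0 -1;-.12 .22 0 0 -1;-.12 .22 0 0 -1;-.12 .22 0 0 -1;-.12 .22 0 0 -1' |tail -2; python3 -m crank '-.046 .145 0 0 -1;0 0 0 0 -1;0 0 0 0 -1;0 0 0 0 -1'|tail -2;python3 go.py 0.6092 0.1386 0.07 -170.35; python3 look.py w9;python3 - <<'E'
import cv2;im=cv2.imread('pics/w9.png');cv2.imwrite('pics/w9c.png',cv2.resize(im[100:380,180:480],None,fx=2,fy=2))
E
```

```text
[[ 42.5 -21.3  -7. ]
 [ 42.5  20.3  -7.1]
 [ 42.4  -0.1  -7.1]]
width: 0.0435
grip_force: 30.0
width: 0.0438
grip_force: 30.0
tool [0.6085 0.1356 0.072 ] yaw -170.55 t 18.4 w 0.0438 g 30.0 F [-0.4 -0.1 -0.4]
turn -0.0023 shift [-0.006   0.0142  0.0098] deg 0.2
(array([0.60849351, 0.13560821, 0.07196624]), array([-8.23388887e-02,  9.96604117e-01, -4.84319678e-04, -5.53298129e-04]))
```

View pics/w9c.png

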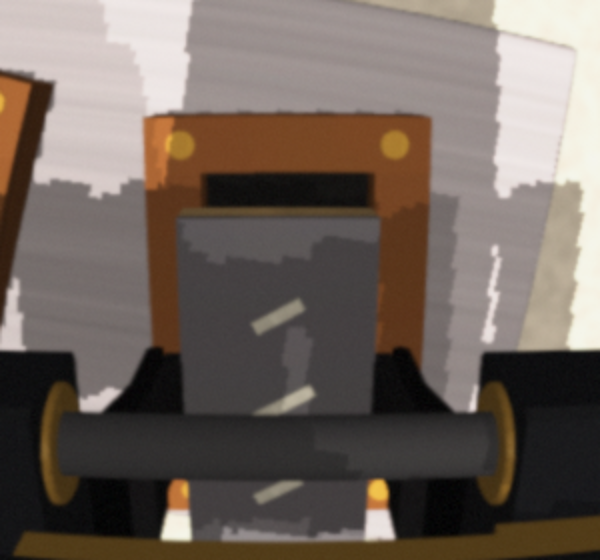

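The pocket's near edge is at row ~186.5 (cols 282–366), the frame edge at row ~157.5, and the block end at row ~207.5.

Run:
```python
from h import *;import pickle
c,t=pickle.load(open('w9.pkl','rb'));X=R.from_quat(t[1]).as_matrix()
P=plane(c,[[282,187],[366.5,187],[252.5,158],[395.5,158]],.0268,t);print(((P-t[0])@X*1000).round(1))
P=plane(c,[[268.5,208.5],[370,208.5]],t[0][2]+.0075,t);print(((P-t[0])@X*1000).round(1))
```

```text
[[ 45.7 -21.2  45.2]
 [ 45.8  26.2  45.2]
 [ 62.4 -37.6  45.3]
 [ 62.6  42.4  45.2]]
[[ 42.8 -21.9  -7.4]
 [ 42.8  21.1  -7.5]]
```

```bash
python3 -m crank '.001 .0142 .1 -.002 -1;0 0 .07 0 -1;0 0 .035 0 -1;0 0 .01 0 -1;0 0 0 0 -1;0 0 0 0 -1'|egrep 'ee_|ft|wid'
```

```text
ee_pos: [0.6086, 0.1401, 0.0302]
ft_force: [0.9, 1.8, -0.2]
width: 0.0435
```

```bash
python3 -m crank '0 0 0 0 .4;0 0 0 0 .4;0 0 0 0 .4;0 0 -.1 0 .4;0 0 -.1 0 .4;0 0 0 0 -1;0 0 0 0 -1;0 0 0 0 -1;0 0 0 0 -1;0 0 0 0 -1'|tail -2;python3 -m crank '0 0 0 0 -1;0 0 0 0 -1;0 0 0 0 -1'|tail -2;python3 go.py 0.609 0.1386 0.036 -170.4
```

```text
width: 0.0287
grip_force: 0.0
width: 0.0056
grip_force: 0.0
tool [0.6082 0.1402 0.0695] yaw -170.22 t 20.3 w 0.0056 g 0.0 F [ 0.3  0.4 -0.8]
turn 0.002 shift [-0.0027 -0.0085  0.1674] deg -0.18
```

```bash
python3 -m crank '-.003 -.008 .08 0 -1;0 0 .085 0 -1;0 0 .01 0 -1;0 0 .01 0 -1;0 0 .01 0 -1;0 0 0 0 -1'|egrep 'ee_|ft|wid'; python3 -m crank '0 0 .01 0 -1;0 0 .007 0 -1;0 0 0 0 -1'|egrep 'ee_|ft'
```

```text
ee_pos: [0.609, 0.1387, 0.0305]
ft_force: [-0.2, -0.1, 1.2]
width: 0.0005
ee_pos: [0.6095, 0.1388, 0.0276]
ft_force: [0.4, -0.0, 2.3]
```

```bash
python3 -m crank '0 0 .008 0 -1;0 0 .005 0 -1;0 0 0 0 -1'|egrep 'ee_|ft|wid'; python3 -m crank '0 0 .008 0 -1;0 0 0 0 -1'|egrep 'ee_|ft'
```

```text
ee_pos: [0.6097, 0.1389, 0.0274]
ft_force: [-10.5, -2.4, 27.8]
width: 0.0007
ee_pos: [0.6097, 0.1389, 0.0273]
ft_force: [-18.5, -3.4, 43.1]
```

```bash
python3 -m crank '0 0 -.1 0 -1;0 0 -.1 0 -1;0 0 -.12 .05 0;0 0 -.1 .06 1;0 0 -.1 .05 1;0 .1 0 .055 1;.1 .1 0 0 1;.1 .1 0 0 1;0 0 0 0 1;0 0 0 0 1'|egrep 'ee_|ft|wid';python3 go.py 0.525 0.21 0.13 169.9
```

```text
ee_pos: [0.5775, 0.2052, 0.1268]
ft_force: [-0.2, -0.3, -0.1]
width: 0.0566
tool [0.5775 0.2052 0.1268] yaw 170.51 t 22.7 w 0.0566 g 0.0 F [-0.2 -0.3 -0.1]
turn 0.0068 shift [ 0.2628 -0.0224 -0.016 ] deg -0.61
```

```bash
python3 -m crank '.13 -.012 0 .007 1;.13 -.012 0 0 1;0 0 0 0 1;0 0 0 0 1;0 0 0 0 1'|egrep 'ee_|wid';python3 blk.py;python3 go.py 0.4490 0.2106 0.005 169.9
```

```text
ee_pos: [0.5269, 0.2081, 0.1271]
width: 0.0862
[211 208] [337 286] [537.3 168.8  96.9  62.1 -89. ]
[251  73] [309 152] [430.1 196.2  59.3  42.9 -10.5]
[400   0] [578 184] [418.4 373.9 175.1  80.9  25.7]
tool [0.5269 0.2081 0.127 ] yaw 169.72 t 23.2 w 0.0866 g 0.0 F [ 0.9  0.1 -0. ]
turn -0.002 shift [ 0.3855 -0.0562  0.6101] deg 0.18
```

Block60 has been knocked to (0.430, 0.196). Going there.

```bash
python3 go.py 0.4301 0.1962 0.006 169.5;python3 -m crank '.15 0 .1 .002 1;.15 0 .1 0 1;.15 -.02 .1 0 1;.03 -.02 .1 0 1;0 0 .1 0 1;0 0 0 0 1;0 0 0 0 1'|head -2;python3 blk.py;python3 go.py 0.4301 0.1962 0.006 169.5
```

```text
tool [0.5269 0.2081 0.127 ] yaw 169.72 t 23.2 w 0.0866 g 0.0 F [ 0.9  0.1 -0. ]
turn 0.0024 shift [ 0.4649 -0.1469  0.6051] deg -0.22
time: 23.95
ee_pos: [0.4307, 0.2179, 0.0273]
[233 233] [320 307] [420.  198.1  43.2  39.6  79.8]
[451  31] [639 292] [414.  371.5 184.3  79.2  25.8]
tool [0.431  0.2183 0.0278] yaw 169.57 t 24.0 w 0.0872 g 0.0 F [ 0.5  0.3 -0. ]
turn 0.0008 shift [-0.0157 -0.1093  0.1088] deg -0.07
```

```bash
python3 -m crank '-.012 -.1 0 0 1;0 -.01 .05 0 1;0 0 .058 0 1;0 0 0 0 1;0 0 0 0 1'|head -2;python3 go.py 0.4301 0.1962 0.006 169.5;python3 -m crank '0 0 0 0 -1;0 0 0 0 -1;0 0 0 0 -1;0 0 0 0 -1;0 0 0 0 -1;0 0 0 0 -1;0 0 0 0 -1;0 0 0 0 -1' 30|tail -2;python3 go.py 0.4301 0.1962 0.006 169.5
```

```text
time: 24.5
ee_pos: [0.4281, 0.1967, 0.005]
tool [0.4281 0.1967 0.005 ] yaw 169.66 t 24.5 w 0.087 g 0.0 F [ 0.1  0.4 -0.6]
turn 0.0017 shift [-0.0101 -0.0005 -0.005 ] deg -0.16
width: 0.0432
grip_force: 30.0
tool [0.4283 0.1963 0.0054] yaw 169.62 t 25.3 w 0.0432 g 30.0 F [0.4 0.6 0.2]
turn 0.0013 shift [-0.0087  0.0012 -0.0031] deg -0.12
```

```bash
python3 -m crank '0 0 -.1 0 -1;0 0 -.1 0 -1;0 0 -.15 0 -1;0 0 0 -.07 -1;0 0 0 -.07 -1;0 0 0 -.067 -1;0 0 0 0 -1;0 0 0 0 -1'|tail -2;python3 look.py w10;python3 go.py 0.6009 -0.2614 0.07 -171.8;python3 - <<'E'
from h import *;import pickle
c,t=pickle.load(open('w10.pkl','rb'));im=c['img'];X=R.from_quat(t[1]).as_matrix()
print(im[215:250,322].max(1)); print(im[248,260:380:4].max(1))
h=cv2.cvtColor(im,cv2.COLOR_BGR2HSV);m=((h[...,1]<40)&(h[...,2]<100)&(h[...,2]>40)).astype(np.uint8)
for r in range(210,262,4):
    xs=np.flatnonzero(m[r,250:390]);print(r,len(xs),xs[[0,-1]]+250 if len(xs) else '')
for r in (220,225,230,235,240): print(r,((plane(c,[[270,r],[368,r]],t[0][2]+.0086,t)-t[0])@X*1000).round(1)[0])
E
```

```text
width: 0.0443
grip_force: 30.0
(array([0.42821026, 0.19611082, 0.07523264]), array([-7.03448717e-02,  9.97522723e-01, -2.44143485e-05, -1.25484949e-04]))
tool [0.4282 0.1961 0.0752] yaw -171.93 t 26.1 w 0.044 g 30.0 F [-0.2 -0.7 -0.7]
turn -0.0014 shift [-0.5282 -2.3873  0.0262] deg 0.13
[114 114 118 118 120 121 123 125 126 125 126 126 127 125 126 122 124 119
 116 102  90  87  85  85  79  65  50  47  55  58  57  60  57  58  58]
[115 119  82  58  59  57  59  58  59  54  58  58  58  58  55  57  56  58
  58  57  59  59  58  57  56  57  58  62 124 119]
210 0 
214 0 
218 0 
222 0 
226 0 
230 0 
234 0 
238 0 
242 102 [268 369]
246 102 [268 369]
250 102 [268 369]
254 101 [268 368]
258 101 [268 368]
220 [ 38.  -21.2  -8.6]
225 [ 35.8 -21.3  -8.6]
230 [ 33.7 -21.4  -8.6]
235 [ 31.5 -21.4  -8.6]
240 [ 29.2 -21.5  -8.6]
```

```bash
python3 -m crank '-.05 -.22 0 -.001 -1;-.05 -.22 0 0 -1;-.05 -.22 0 0 -1;-.05 -.22 0 0 -1;-.05 -.22 0 0 -1;-.05 -.22 0 0 -1;-.05 -.22 0 0 -1;-.05 -.22 0 0 -1;-.05 -.22 0 0 -1;-.05 -.22 0 0 -1'|tail -2;python3 -m crank '-.02 -.187 0 0 -1;0 0 0 0 -1;0 0 0 0 -1;0 0 0 0 -1'|tail -2;python3 go.py 0.5999 -0.2615 0.07 -171.8;python3 look.py w11;python3 - <<'E'
import cv2;im=cv2.imread('pics/w11.png');cv2.imwrite('pics/w11c.png',cv2.resize(im[100:380,180:480],None,fx=2,fy=2))
E
```

```text
width: 0.0434
grip_force: 30.0
width: 0.0438
grip_force: 30.0
tool [ 0.6006 -0.2596  0.075 ] yaw -171.64 t 27.6 w 0.0438 g 30.0 F [ 0.2  0.9 -0. ]
turn 0.0018 shift [ 0.0046 -0.009   0.0248] deg -0.16
(array([ 0.60055772, -0.25958185,  0.07495806]), array([-7.28894549e-02,  9.97339857e-01,  5.57801108e-04, -1.57927103e-04]))
```

View pics/w11c.png

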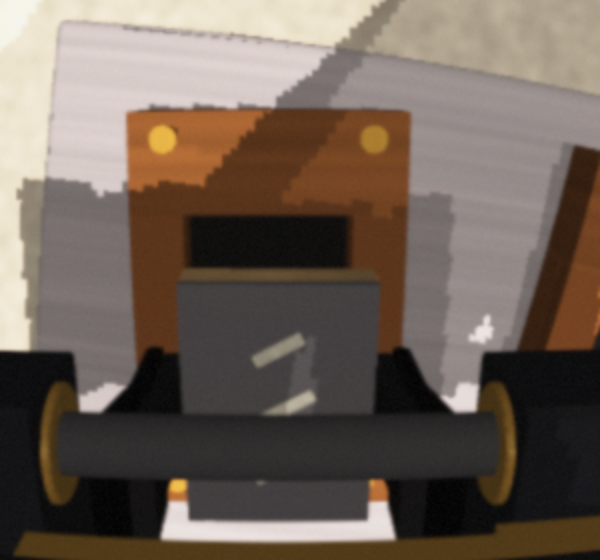

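The frame's near edge is at row 155 (cols 243–385), the pocket's near edge at row 207 (cols 273–355), and the block's edge at row 240.5.

Run:
```python
from h import *;import pickle
c,t=pickle.load(open('w11.pkl','rb'));X=R.from_quat(t[1]).as_matrix()
P=plane(c,[[273,207.5],[355.5,207.5],[243.3,155.5],[385.5,155.5]],.0268,t);print(((P-t[0])@X*1000).round(1))
P=plane(c,[[269,241],[369.5,241]],t[0][2]+.0086,t);print(((P-t[0])@X*1000).round(1))
```

```text
[[ 33.5 -26.9  48.1]
 [ 33.5  20.5  48.2]
 [ 63.8 -43.4  48.1]
 [ 63.7  37.2  48.2]]
[[ 28.8 -22.   -8.6]
 [ 28.8  21.2  -8.6]]
```

```bash
python3 -m crank '.009 -.012 .1 .002 -1;0 0 .08 0 -1;0 0 .04 0 -1;0 0 .01 0 -1;0 0 0 0 -1;0 0 0 0 -1'|egrep 'ee_|ft|wid'
```

```text
ee_pos: [0.5994, -0.2638, 0.03]
ft_force: [0.3, -0.4, -0.4]
width: 0.0436
```

```bash
python3 -m crank '0 0 0 0 .4;0 0 0 0 .4;0 0 0 0 .4;0 0 -.1 0 .4;0 0 -.1 0 .4;0 0 0 0 -1;0 0 0 0 -1;0 0 0 0 -1;0 0 0 0 -1;0 0 0 0 -1'|tail -2;python3 -m crank '0 0 0 0 -1;0 0 0 0 -1;0 0 0 0 -1'|tail -2;python3 go.py 0.6 -0.2615 0.033 -171.8
```

```text
width: 0.0288
grip_force: 0.0
width: 0.0056
grip_force: 0.0
tool [ 0.5989 -0.2637  0.0692] yaw -171.84 t 29.5 w 0.0056 g 0.0 F [0.9 0.5 0.3]
turn -0.0004 shift [-0.0069  0.0102  0.1811] deg 0.04
```

```bash
python3 -m crank '-.007 .007 .08 0 -1;0 0 .085 0 -1;0 0 .01 0 -1;0 0 .01 0 -1;0 0 .01 0 -1;0 0 0 0 -1'|egrep 'ee_|ft|wid'; python3 -m crank '0 0 .01 0 -1;0 0 .007 0 -1;0 0 0 0 -1'|egrep 'ee_|ft'; python3 -m crank '0 0 .008 0 -1;0 0 .003 0 -1;0 0 0 0 -1'|egrep 'ee_|ft|wid'
```

```text
ee_pos: [0.6, -0.2622, 0.0301]
ft_force: [0.6, -0.8, -0.7]
width: 0.0007
ee_pos: [0.6004, -0.2622, 0.0276]
ft_force: [-2.8, 1.4, 5.0]
ee_pos: [0.6005, -0.2623, 0.0274]
ft_force: [-9.9, 4.8, 24.1]
width: 0.0003
```

```bash
python3 -m crank '0 0 .008 0 -1;0 0 0 0 -1'|egrep 'ee_|ft'; python3 -m crank '0 0 -.1 0 -1;0 0 -.15 0 -1;-.05 .2 -.15 0 1;-.1 .2 -.15 0 1;-.1 .2 -.15 0 1;-.1 .2 -.15 0 1;0 .2 -.1 0 1;0 .1 0 .05 1;0 0 0 .05 1;0 0 0 0 1'|egrep 'ee_';python3 -m crank '0 0 0 0 1;0 0 0 0 1'|egrep 'ee_'; python3 look.py w12;python3 - <<'E'
import cv2;im=cv2.imread('pics/w12.png');cv2.imwrite('pics/w12c.png',cv2.resize(im[40:280],(800,300)))
E
```

```text
ee_pos: [0.6007, -0.2623, 0.0273]
ft_force: [-15.1, 8.1, 38.1]
ee_pos: [0.6351, -0.0434, 0.2063]
ee_pos: [0.635, -0.0453, 0.206]
(array([ 0.6350015 , -0.04527825,  0.20601741]), array([ 7.07676872e-03,  9.99974948e-01, -1.34896339e-04, -6.84084882e-05]))
```

View pics/w12c.png

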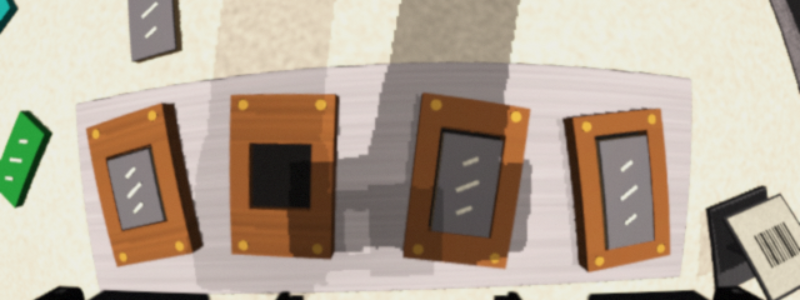

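All three blocks sit flush, frame46 is empty, and the odd block81 is untouched. Next I'll locate the docket and scanner.

```bash
python3 -m crank '-.05 .2 -.05 0 1;-.05 .2 -.05 0 1;-.05 .2 -.05 0 1;-.05 .2 -.05 0 1;-.05 .2 0 0 1;-.05 .2 0 0 1;-.05 .2 0 0 1;-.05 .2 0 0 1;0 0 0 0 1;0 0 0 0 1'|egrep 'ee_';python3 -m crank '0 0 0 0 1;0 0 0 0 1'|egrep 'ee_'; python3 look.py d1;python3 -m crank '0 .15 0 0 1;0 .15 0 0 1;0 .15 0 0 1;0 0 0 0 1;0 0 0 0 1;0 0 0 0 1;0 0 0 0 1'|egrep 'ee_'; python3 look.py d2
```

```text
ee_pos: [0.7199, 0.2748, 0.245]
ee_pos: [0.7201, 0.2726, 0.2467]
(array([0.72012524, 0.27258265, 0.24666625]), array([ 8.32947069e-03,  9.99965273e-01, -6.15541771e-05,  2.62137654e-04]))
ee_pos: [0.7215, 0.3628, 0.2467]
(array([0.72154772, 0.36283819, 0.24669749]), array([ 8.26259739e-03,  9.99965829e-01, -4.95747082e-05,  2.59652049e-04]))
```

View pics/d1.png

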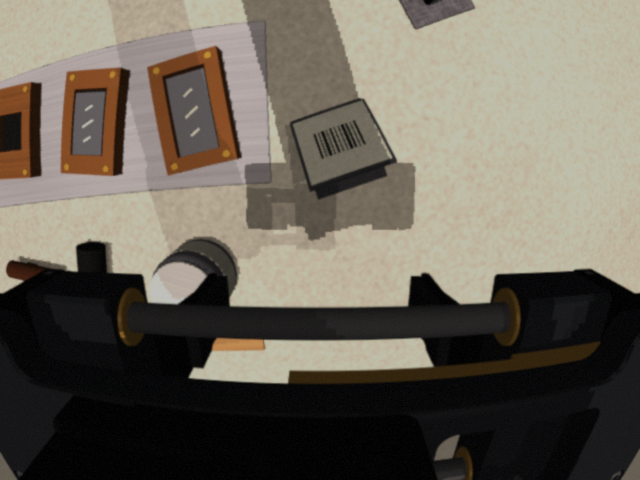

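The card is at (340,145) in d1, with its barcode centred at about (340,139).

Run:
```python
from h import *;import pickle
V=[pickle.load(open(n+'.pkl','rb')) for n in('d1','d2')]
p0=plane(V[0][0],[[340,139]],.06,V[0][1])
Q=[]
for c,t in V:
    g=cv2.cvtColor(c['img'],cv2.COLOR_BGR2GRAY)
    u,v=proj(c,p0,t)[0].astype(int)
    x0,y0=u-40,v-32;w=g[y0:v+32,x0:u+40]
    w=cv2.resize(w,None,fx=4,fy=4,interpolation=2)
    m=(w<55).astype(np.uint8);m=cv2.morphologyEx(m,3,np.ones((13,13)));m=cv2.morphologyEx(m,2,np.ones((9,9)))
    n,l,s,ce=cv2.connectedComponentsWithStats(m)
    i=min(range(1,n),key=lambda i:np.linalg.norm(ce[i]-[160,128])-(s[i,4]>1500)*100)
    k=cv2.findContours((l==i).astype(np.uint8),0,2)[0][0]
    r=cv2.minAreaRect(k);b=(cv2.boxPoints(r)+.5)/4-.5+[x0,y0];print(u,v,'rect',np.round(r[0],1),np.round(np.array(r[1])/4,1),s[i,4]/16)
    b=b[np.argsort(np.arctan2(*(b-b.mean(0)).T[::-1]))];Q.append(b);print(b.round(1).tolist())
pts=[]
for a,b in zip(*Q):
    o1,d1=ray(V[0][0],a,V[0][1]);o2,d2=ray(V[1][0],b,V[1][1]);X,e=tri(o1,d1[0],o2,d2[0]);pts.append(X);print((X*1000).round(1),round(e*1000,1))
pts=np.array(pts);print('centre',pts.mean(0).round(4))
for i in range(4):
    d=pts[(i+1)%4]-pts[i];print((d*1000).round(1),'yaw',np.degrees(np.arctan2(d[1],d[0])).round(1))
```

```text
339 139 rect [199.1 113.9] [25.5  6.7] 154.6875
[[340.2, 124.7], [346.4, 122.1], [356.6, 145.5], [350.4, 148.2]]
243 140 rect [195.  113.1] [7.9 5.4] 39.0
[[248.1, 132.5], [253.4, 131.6], [254.7, 139.3], [249.3, 140.2]]
[635.4 294.4  44.6] 6.4
[634.  300.3  48.4] 8.4
[649.3 306.7  79.2] 6.1
[650.8 301.5  78.1] 8.0
centre [0.6424 0.3007 0.0626]
[-1.4  5.9  3.8] yaw 103.8
[15.3  6.4 30.8] yaw 22.8
[ 1.5 -5.2 -1.1] yaw -74.2
[-15.4  -7.1 -33.5] yaw -155.3
```

```bash
cat > bar.py <<'E'
from h import *;import pickle
V=[pickle.load(open(n+'.pkl','rb')) for n in('d1','d2')]
p0=plane(V[0][0],[[340,139]],.06,V[0][1])
Q=[];vis=[]
for c,t in V:
    g=cv2.cvtColor(c['img'],cv2.COLOR_BGR2GRAY);u,v=proj(c,p0,t)[0].astype(int)
    x0,y0=u-60,v-50;w=cv2.resize(g[y0:v+50,x0:u+60],None,fx=4,fy=4,interpolation=2)
    bh=cv2.morphologyEx(w,cv2.MORPH_BLACKHAT,np.ones((31,31)))
    m=(bh>22).astype(np.uint8);m=cv2.morphologyEx(m,3,np.ones((17,17)));m=cv2.morphologyEx(m,2,np.ones((25,25)))
    n,l,s,ce=cv2.connectedComponentsWithStats(m)
    i=min(range(1,n),key=lambda i:np.linalg.norm(ce[i]-[240,200]))
    k=cv2.findContours((l==i).astype(np.uint8),0,2)[0][0]
    r=cv2.minAreaRect(k);b=(cv2.boxPoints(r)+.5)/4-.5+[x0,y0];print(np.round((np.array(r[0]))/4+[x0,y0],1),np.round(np.array(r[1])/4,1),s[i,4]/16)
    b=b[np.argsort(np.arctan2(*(b-b.mean(0)).T[::-1]))];Q.append(b)
    w=cv2.cvtColor(w,8);cv2.polylines(w,[np.int32((b-[x0,y0]+.5)*4)],1,(0,0,255),1);vis.append(w[:,:390])
cv2.imwrite('pics/bar.png',np.hstack(vis))
pts=[]
for a,b in zip(*Q):
    o1,d1=ray(V[0][0],a,V[0][1]);o2,d2=ray(V[1][0],b,V[1][1]);X,e=tri(o1,d1[0],o2,d2[0]);pts.append(X);print((X*1000).round(1),round(e*1000,1))
pts=np.array(pts);print('centre',pts.mean(0).round(4))
for i in range(4):
    d=pts[(i+1)%4]-pts[i];print((d*1000).round(1),'yaw',np.degrees(np.arctan2(d[1],d[0])).round(1))
E
python3 bar.py
```

```text
[339.1 139. ] [26.5 46.8] 1120.3125
[241.7 140.8] [24.2 49.4] 1003.0
[642.3 267.6  73. ] 1.7
[627.4 308.7  58.7] 0.9
[650.  316.7  58.6] 1.1
[664.4 275.   71.5] 0.2
centre [0.646  0.292  0.0655]
[-14.9  41.1 -14.3] yaw 110.0
[22.7  8.  -0.1] yaw 19.4
[ 14.3 -41.7  12.9] yaw -71.0
[-22.1  -7.4   1.5] yaw -161.5
```

View pics/bar.png

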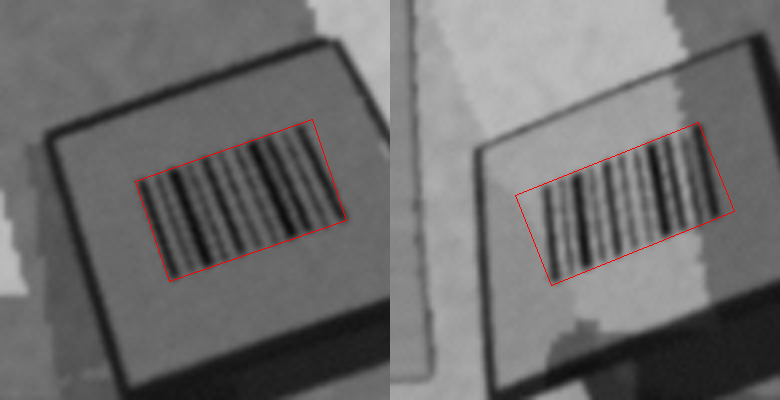

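I read the barcode corners off the picture by eye: d1 (137,181),(305,124),(346,219),(173,279) and d2 (153,187),(307,123),(328,214),(163,283), in 4x crop pixels. I'll triangulate those.

Run:
```python
from h import *;import pickle
V=[pickle.load(open(n+'.pkl','rb')) for n in('d1','d2')]
A=np.array([(137,181),(305,124),(346,219),(173,279),(47,134),(335,42),(125,388)])/4+[279,89]
B=np.array([(153,187),(307,123),(328,214),(163,283),(88,150),(370,36),(104,393)])/4+[183,90]
p=[]
for a,b in zip(A,B):
    o1,d1=ray(V[0][0],a,V[0][1]);o2,d2=ray(V[1][0],b,V[1][1]);X,e=tri(o1,d1[0],o2,d2[0]);p.append(X);print((X*1000).round(1),round(e*1000,1))
p=np.array(p);print('centre',p[:4].mean(0).round(4))
for i,j in((0,1),(3,2),(0,3),(1,2),(4,5),(4,6)):
    d=p[j]-p[i];print((d*1000).round(1),'yaw',np.degrees(np.arctan2(d[1],d[0])).round(1),np.linalg.norm(d).round(4))
# on-plane direction for 45 deg card: intersect d1 rays at plane
c,t=V[0]
cc=p[:4].mean(0)
for yaw in (15,17,19,21,23):
    x=np.array([np.cos(np.radians(yaw)),np.sin(np.radians(yaw)),0]);n=np.array([-x[0],-x[1],1])/2**.5
    for (c,t),S in zip(V,(A,B)):
        o,d=ray(c,S,t);k=((cc-o)@n)/(d@n);P=o+d*k[:,None]
        yv=np.array([-x[1],x[0],0]);up=np.array([x[0],x[1],1])/2**.5
        print(yaw,'slope of edges along up axis',[((P[j]-P[i])@up*1000).round(1) for i,j in((0,1),(3,2),(4,5))],'y of bars',[((P[j]-P[i])@yv*1000).round(1) for i,j in((0,3),(1,2),(4,6))])
```

```text
[641.3 268.1  47.8] 0.1
[628.2 308.   53.9] 0.1
[650.6 315.2  72.9] 0.4
[664.3 276.1  72.6] 0.2
[629.  245.3  27.4] 1.7
[603.9 319.5  19.1] 0.5
[687.3 265.3  88.6] 0.6
centre [0.6461 0.2918 0.0618]
[-13.2  39.9   6.1] yaw 108.3 0.0424
[-13.7  39.    0.3] yaw 109.3 0.0414
[23.   8.  24.8] yaw 19.3 0.0347
[22.4  7.2 19. ] yaw 17.8 0.0302
[-25.1  74.2  -8.3] yaw 108.7 0.0788
[58.3 20.  61.2] yaw 19.0 0.0868
15 slope of edges along up axis [np.float64(-3.8), np.float64(-3.8), np.float64(-5.0)] y of bars [np.float64(1.8), np.float64(0.5), np.float64(4.1)]
15 slope of edges along up axis [np.float64(-4.7), np.float64(-5.0), np.float64(-7.9)] y of bars [np.float64(1.6), np.float64(1.9), np.float64(4.2)]
17 slope of edges along up axis [np.float64(-1.7), np.float64(-1.9), np.float64(-0.9)] y of bars [np.float64(1.0), np.float64(-0.3), np.float64(2.0)]
17 slope of edges along up axis [np.float64(-2.5), np.float64(-2.9), np.float64(-3.5)] y of bars [np.float64(0.8), np.float64(1.0), np.float64(2.2)]
19 slope of edges along up axis [np.float64(0.5), np.float64(0.1), np.float64(3.1)] y of bars [np.float64(0.1), np.float64(-1.1), np.float64(-0.2)]
19 slope of edges along up axis [np.float64(-0.2), np.float64(-0.8), np.float64(1.1)] y of bars [np.float64(-0.0), np.float64(0.2), np.float64(0.1)]
21 slope of edges along up axis [np.float64(2.7), np.float64(2.0), np.float64(7.2)] y of bars [np.float64(-0.7), np.float64(-2.0), np.float64(-2.3)]
21 slope of edges along up axis [np.float64(2.0), np.float64(1.4), np.float64(5.7)] y of bars [np.float64(-0.9), np.float64(-0.6), np.float64(-2.1)]
23 slope of edges along up axis [np.float64(4.8), np.float64(4.0), np.float64(11.2)] y of bars [np.float64(-1.6), np.float64(-2.8), np.float64(-4.5)]
23 slope of edges along up axis [np.float64(4.4), np.float64(3.6), np.float64(10.3)] y of bars [np.float64(-1.7), np.float64(-1.5), np.float64(-4.2)]
```

Docket found: label at about (0.646, 0.292, 0.061), yaw 18.7°. Now two views of the scanner.

```bash
python3 -m crank '.2 .04 0 0 1;.2 .04 0 0 1;.2 .04 0 0 1;.2 .04 0 0 1;.2 .04 0 0 1;.18 .04 0 0 1;0 0 0 0 1;0 0 0 0 1;0 0 0 0 1'|egrep 'ee_';python3 look.py s1;python3 -m crank '0 -.2 0 0 1;0 -.2 0 0 1;0 0 0 0 1;0 0 0 0 1;0 0 0 0 1'|egrep 'ee_'; python3 look.py s2
python3 - <<'E'
from h import *;import pickle
v=[]
for n in('s1','s2'):
    c,t=pickle.load(open(n+'.pkl','rb'));u,w=proj(c,[[.413,.372,.02]],t)[0].astype(int);x0=max(0,min(u-135,370));y0=max(0,w-140);print(n,x0,y0)
    v.append(cv2.resize(c['img'][y0:y0+200,x0:x0+270],None,fx=1.48*1.0,fy=1.48,interpolation=2));print(v[-1].shape)
im=np.hstack(v);im=np.clip(im.astype(int)*2,0,255).astype(np.uint8);cv2.imwrite('pics/sc.png',im[:, :800])
E
```

```text
ee_pos: [0.4869, 0.4149, 0.2464]
(array([0.48694051, 0.41486286, 0.24643691]), array([8.22072306e-03, 9.99966136e-01, 3.81145715e-05, 3.80027462e-04]))
ee_pos: [0.4849, 0.3364, 0.246]
(array([0.48492764, 0.33640748, 0.24596395]), array([ 7.32740601e-03,  9.99973153e-01,  4.27770827e-05, -3.01209724e-06]))
s1 141 0
(296, 400, 3)
s2 217 1
(296, 400, 3)
```

View pics/sc.png

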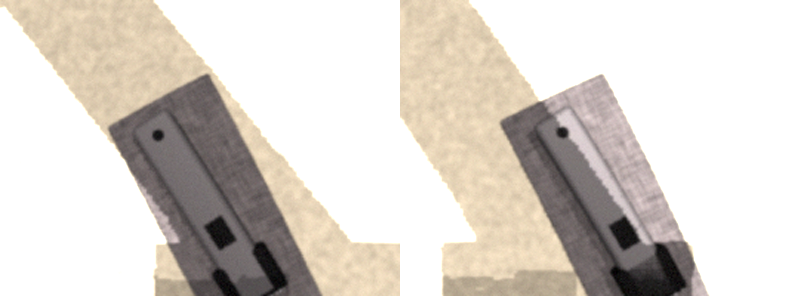

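The scanner lies on the mat with its tail at the upper left. The dot is at (158,135), the trigger at (220,233), and the head is toward the bottom (+x). I'll refine the centroids and triangulate.

Run:
```python
from h import *;import pickle
V=[pickle.load(open(n+'.pkl','rb')) for n in('s1','s2')]
O=[(141,0),(217,1)]
F=[{'dot':(158,135),'trg':(220,233)},{'dot':(162,132),'trg':(224,233)}]
C=[]
for (c,t),o,f in zip(V,O,F):
    g=cv2.cvtColor(c['img'],cv2.COLOR_BGR2GRAY);r={}
    for k,p in f.items():
        u,v=(np.array(p)/1.48+o).round().astype(int);h=7 if k=='dot' else 14
        w=g[v-h:v+h+1,u-h:u+h+1];n,l,s,ce=cv2.connectedComponentsWithStats((w<(int(w.max())*0+14)).astype(np.uint8))
        if n<2: print('none',w.min());continue
        i=min(range(1,n),key=lambda i:np.linalg.norm(ce[i]-h)-s[i,4]*.05);r[k]=ce[i]+[u-h,v-h];print(k,s[i,4],r[k].round(1))
    C.append(r)
P={}
for k in C[0]:
    o1,d1=ray(V[0][0],C[0][k],V[0][1]);o2,d2=ray(V[1][0],C[1][k],V[1][1]);P[k],e=tri(o1,d1[0],o2,d2[0]);print(k,(P[k]*1000).round(1),round(e*1000,1), [plane(c,r[k],.034,t)[0].round(4) for (c,t),r in zip(V,C)])
d=P['trg']-P['dot'];print('yaw',np.degrees(np.arctan2(d[1],d[0])),np.linalg.norm(d))
for pts,o,(c,t) in(([(108,127),(209,74)],O[0],V[0]),([(100,122),(203,75)],O[1],V[1])):
    print('mat',plane(c,np.array(pts)/1.48+o,.004,t).round(4))
for pts,o,(c,t) in(([(134,127),(168,110)],O[0],V[0]),([(137,127),(169,107)],O[1],V[1])):
    print('tail',plane(c,np.array(pts)/1.48+o,.032,t).round(4))
```

```text
dot 20 [247.3  90.9]
trg 191 [289.3 157.1]
dot 5 [326.2  90.8]
trg 183 [368.2 158.6]
dot [361.5 345.1  35.1] 0.8 [array([0.3609, 0.3449, 0.034 ]), array([0.3618, 0.3451, 0.034 ])]
trg [430.2 386.   37.1] 0.2 [array([0.4303, 0.3858, 0.034 ]), array([0.4304, 0.3864, 0.034 ])]
yaw 30.808829018240825 0.08000406492109274
mat [[0.3477 0.3016 0.004 ]
 [0.3121 0.3779 0.004 ]]
mat [[0.3482 0.3013 0.004 ]
 [0.3131 0.3765 0.004 ]]
tail [[0.3541 0.3282 0.032 ]
 [0.3437 0.3521 0.032 ]]
tail [[0.3571 0.3286 0.032 ]
 [0.3433 0.3504 0.032 ]]
```

```bash
python3 -m crank '0 0 0 -.09 1;0 0 0 -.09 1;0 0 0 -.09 1;0 0 0 -.08 1;0 0 .1 0 1;0 0 .1 0 1;0 0 .1 0 1;0 0 .1 0 1;0 0 0 0 1;0 0 0 0 1'|egrep 'ee_';python3 go.py 0.4145 0.377 0.06 -149.2; python3 -c "
from bench import read_state;print(read_state()['joint_positions'].round(2))"
```

```text
ee_pos: [0.4847, 0.3364, 0.1663]
tool [0.4847 0.3364 0.1663] yaw -149.3 t 36.6 w 0.0871 g 0.0 F [-0.6  0.1  1.6]
turn -0.0011 shift [0.1974 0.3538 0.5316] deg 0.1
[-1.09  0.31  0.5   1.66 -0.15  1.22  1.54]
```

```bash
python3 -m crank '.1 .18 .1 0 1;.1 .174 .1 0 1;0 0 .15 0 1;0 0 .15 0 1;0 0 .032 0 1;0 0 0 0 1;0 0 0 0 1;0 0 0 0 1'|egrep 'ee_';python3 look.py s3;python3 go.py 0.4145 0.377 0.014 -149.2
python3 - <<'E'
import cv2,numpy as np;im=cv2.imread('pics/s3.png')[100:390,130:510];cv2.imwrite('pics/s3c.png',np.clip(im.astype(int)*2,0,255).astype(np.uint8))
E
```

```text
ee_pos: [0.4152, 0.3772, 0.0615]
(array([0.41518041, 0.3771799 , 0.06152224]), array([-2.64201907e-01,  9.64466382e-01,  8.42784090e-04,  1.11333645e-03]))
tool [0.415  0.3771 0.0613] yaw -149.36 t 37.5 w 0.087 g 0.0 F [-0.   0.2 -0.1]
turn -0.0018 shift [0.0023 0.0009 0.2364] deg 0.16
```

View pics/s3c.png

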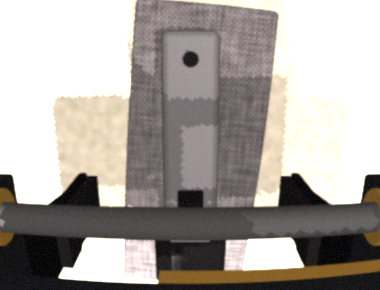

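The scanner is straight between the fingers (dot at col ~320, body cols 293–348). Gripping.

```bash
python3 -m crank '0 0 .1 -.001 1;0 0 .1 0 1;0 0 .036 0 1;0 0 0 0 -1;0 0 0 0 -1;0 0 0 0 -1;0 0 0 0 -1;0 0 0 0 -1;0 0 0 0 -1;0 0 0 0 -1' 40|egrep 'ee_|wid|grip|ft';python3 -m crank '0 0 0 0 -1;0 0 0 0 -1;0 0 0 0 -1'|egrep 'ee_|wid|grip|ft';python3 look.py s4
```

```text
ee_pos: [0.4141, 0.3765, 0.0127]
ft_force: [0.9, 0.2, -0.1]
width: 0.0392
grip_force: 0.0
ee_pos: [0.4141, 0.3765, 0.0126]
ft_force: [-0.8, -0.7, 0.5]
width: 0.0301
grip_force: 40.0
(array([0.4141453 , 0.37649402, 0.01257072]), array([-2.65169834e-01,  9.64201719e-01,  7.10888754e-05,  1.66270394e-05]))
```

```bash
python3 -m crank '0 0 -.1 0 -1;0 0 -.15 0 -1;0 0 -.15 0 -1;0 0 0 .07 -1;0 0 0 .064 -1;0 0 0 0 -1;0 0 0 0 -1'|egrep 'wid|grip';python3 go.py 0.5087 0.2455 0.09 -161.3
```

```text
width: 0.0298
grip_force: 40.0
tool [0.4139 0.3762 0.0922] yaw -161.13 t 39.5 w 0.0298 g 40.0 F [-0.4  0.5 -2.2]
turn 0.0019 shift [-0.2392 -0.7711  0.0111] deg -0.17
```

```bash
python3 -m crank '0 -.15 0 .002 -1;-.04 -.15 0 0 -1;-.05 -.15 .03 0 -1;-.05 -.15 .05 0 -1;-.05 -.15 .05 0 -1;-.049 -.021 .06 0 -1;0 0 0 0 -1;0 0 0 0 -1;0 0 0 0 -1'|egrep 'wid|grip';python3 go.py 0.5087 0.2455 0.053 -161.3; python3 look.py s5
cat > chk.py <<'E'
import sys,pickle; from h import *
# dot near the scanner's tail, in tool pixels: s4 (just gripped) against later views
for n in sys.argv[1:]:
    c,t=pickle.load(open(n+'.pkl','rb'));g=cv2.cvtColor(c['img'],cv2.COLOR_BGR2GRAY)[90:260,285:360]
    b=cv2.morphologyEx(g,cv2.MORPH_BLACKHAT,np.ones((21,21)));k,l,s,ce=cv2.connectedComponentsWithStats((b>14).astype(np.uint8))
    print(n,[(ce[i].round(1)+[285,90],s[i,4]) for i in range(1,k) if s[i,4]>30])
E
python3 chk.py s3 s4 s5
```

```text
width: 0.0298
grip_force: 40.0
tool [0.508  0.2464 0.0549] yaw -161.36 t 40.5 w 0.0298 g 40.0 F [-0.2 -0.  -1.6]
turn -0.0007 shift [-0.002  -0.0054  0.0095] deg 0.06
(array([0.50798202, 0.24639197, 0.05489838]), array([-1.61915771e-01,  9.86804533e-01,  3.09277920e-04,  6.87251402e-06]))
s3 [(array([289.5, 105.3]), np.int32(118)), (array([311.2, 103.5]), np.int32(66)), (array([351.9, 118.5]), np.int32(67)), (array([313.1, 157.7]), np.int32(799)), (array([320. , 158.7]), np.int32(242)), (array([348.5, 211.9]), np.int32(48))]
s4 [(array([305.4,  95.6]), np.int32(221)), (array([355.8, 104.8]), np.int32(53)), (array([332.8, 106.6]), np.int32(142)), (array([327.9, 118.2]), np.int32(34)), (array([336.5, 155.4]), np.int32(1102)), (array([318. , 167.6]), np.int32(447)), (array([286.3, 194.2]), np.int32(47))]
s5 [(array([339.4, 168.5]), np.int32(861)), (array([318.3, 168.2]), np.int32(422)), (array([358.5, 208.8]), np.int32(35)), (array([285.8, 219.9]), np.int32(33))]
```

```bash
python3 -m crank '-.001 -.004 .009 0 -1;0 0 0 0 -1;0 0 0 0 -1;0 0 0 0 -1'|egrep 'wid|grip';python3 look.py s6;python3 go.py 0.5087 0.2455 0.053 -161.3;python3 - <<'E'
from h import *;import pickle
c,t=pickle.load(open('s6.pkl','rb'));X=R.from_quat(t[1]).as_matrix()
h=(plane(c,[[318.2,168]],t[0][2]+.0234,t)-t[0])@X;print('dot tool',(h*1000).round(1))
ax=-X[:,0];print('tool axes tilt',X[:,0].round(4))
L=np.array([.6461,.2918,.0610]);x=np.array([np.cos(np.radians(18.7)),np.sin(np.radians(18.7)),0])
og=t[0]+X@np.array([h[0,0]-.062,0,.0086]);n=og+ax*.075+[0,0,.016]
v=L-n;print('origin',og.round(4),'nose',n.round(4),'ahead',v@x,'left',np.cross(x,v)[2],'up',v[2])
E
```

```text
width: 0.0298
grip_force: 40.0
(array([0.50892049, 0.24484161, 0.05282603]), array([-1.60950666e-01,  9.86962446e-01,  9.77017248e-05,  6.35414522e-05]))
tool [0.5089 0.2448 0.0528] yaw -161.48 t 41.0 w 0.0297 g 40.0 F [ 0.8 -0.7 -1.5]
turn -0.002 shift [ 0.0001  0.0036 -0.001 ] deg 0.18
dot tool [[ 60.9  -0.9 -23.4]]
tool axes tilt [-9.482e-01 -3.177e-01 -2.000e-04]
origin [0.5099 0.2452 0.0442] nose [0.581  0.269  0.0602] ahead 0.06893859979489539 left 0.0007298671976577464 up 0.0007620349395124001
```

Aligned: 69 mm ahead and under 1 mm off axis. Holding for about 2.8 s.

```bash
H='x'; python3 -m crank '0 0 0 0 -1;0 0 0 0 -1;0 0 0 0 -1;0 0 0 0 -1;0 0 0 0 -1;0 0 0 0 -1;0 0 0 0 -1;0 0 0 0 -1;0 0 0 0 -1;0 0 0 0 -1'|egrep 'grip'; python3 -m crank '0 0 0 0 -1;0 0 0 0 -1;0 0 0 0 -1;0 0 0 0 -1;0 0 0 0 -1;0 0 0 0 -1;0 0 0 0 -1;0 0 0 0 -1;0 0 0 0 -1;0 0 0 0 -1'|egrep 'grip';python3 -m crank '0 0 0 0 -1;0 0 0 0 -1;0 0 0 0 -1;0 0 0 0 -1;0 0 0 0 -1;0 0 0 0 -1;0 0 0 0 -1;0 0 0 0 -1'|egrep 'grip|ee_';python3 look.py s7;python3 chk.py s7
```

```text
grip_force: 40.0
grip_force: 40.0
ee_pos: [0.509, 0.2447, 0.0527]
grip_force: 40.0
(array([0.50895334, 0.24470994, 0.05272911]), array([-1.60847453e-01,  9.86979278e-01,  3.71186707e-05, -3.67707845e-06]))
s7 [(array([286.9,  97.7]), np.int32(35)), (array([339.5, 165.5]), np.int32(825)), (array([318.1, 167.9]), np.int32(433)), (array([287.1, 224.3]), np.int32(58))]
```

```bash
python3 -m crank '.04 0 -.06 0 -1;.05 .02 -.06 0 -1;.05 .15 -.06 0 -1;.05 .15 -.02 0 -1;.05 .15 0 0 -1;0 .15 0 0 -1;0 .15 0 0 -1;0 0 0 -.083 -1;0 0 0 0 -1;0 0 0 0 -1'|egrep 'wid|grip';python3 look.py s8;python3 chk.py s8;python3 go.py 0.415 0.379 0.05 -154
```

```text
width: 0.0296
grip_force: 40.0
(array([0.41494154, 0.37475863, 0.09269804]), array([-2.22705135e-01,  9.74885843e-01, -1.22614947e-04, -8.28739501e-06]))
s8 [(array([341.1, 165. ]), np.int32(1028)), (array([317.7, 168.2]), np.int32(432)), (array([286.3, 206.3]), np.int32(73))]
tool [0.4151 0.3746 0.0927] yaw -154.28 t 44.9 w 0.0298 g 40.0 F [-0.2 -0.6 -2.2]
turn -0.0031 shift [-0.0094  0.02    0.2136] deg 0.28
```

```bash
python3 -m crank '-.009 .02 .12 -.003 -1;0 0 .12 0 -1;0 0 .09 0 -1;0 0 .06 0 -1;0 0 .005 0 -1;0 0 0 0 -1;0 0 0 0 -1'|egrep 'ee_|ft_';python3 go.py 0.415 0.379 0.0126 -154
```

```text
ee_pos: [0.4148, 0.3801, 0.0145]
ft_force: [0.3, 0.0, -1.5]
tool [0.4148 0.3801 0.0145] yaw -153.79 t 45.5 w 0.0295 g 40.0 F [ 0.3  0.  -1.5]
turn 0.0023 shift [ 0.0017 -0.0054  0.0095] deg -0.21
```

```bash
python3 -m crank '0 0 .006 0 -1;0 0 .004 0 -1;0 0 0 0 -1;0 0 0 0 -1'|egrep 'ee_|ft_'; python3 -m crank '0 0 0 0 -.15;0 0 0 0 0;0 0 0 0 .5;0 0 0 0 1;0 0 0 0 1;0 0 0 0 1;0 0 0 0 1;0 0 0 0 1'|egrep 'ee_|wid';python3 -m crank '0 0 -.1 0 1;0 0 -.15 0 1;0 0 -.2 0 1;0 0 -.2 0 1;0 0 -.2 0 1;-.2 0 0 0 1;-.2 0 0 0 1;-.2 0 0 0 1;0 0 0 0 1;0 0 0 0 1'|egrep 'ee_|wid'; python3 look.py s9
python3 - <<'E'
from h import *;import pickle
c,t=pickle.load(open('s9.pkl','rb'));g=cv2.cvtColor(c['img'],cv2.COLOR_BGR2GRAY)
for z,P in((.036,[.415,.379]),):
    a=np.radians(26);e=np.array([np.cos(a),np.sin(a)]);
    dot=proj(c,[[*(np.array(P)-.062*e),z]],t)[0];trg=proj(c,[[*(np.array(P)+.018*e),z]],t)[0]
    for k,q in(('dot',dot),('trg',trg)):
        u,v=q.round().astype(int);h=14;w=g[max(v-h,0):v+h+1,u-h:u+h+1]
        if w.size==0: print('out',q);continue
        n,l,s,ce=cv2.connectedComponentsWithStats((w<max(14,w.min()+8)).astype(np.uint8))
        print(k,q.round(1),w.min(),[((ce[i]+[u-h,max(v-h,0)]).round(1),s[i,4],plane(c,ce[i]+[u-h,max(v-h,0)],z,t)[0].round(4)) for i in range(1,n)])
m=((cv2.cvtColor(c['img'],cv2.COLOR_BGR2HSV)[...,1]<40)&(g<75)).astype(np.uint8);m=cv2.morphologyEx(m,3,np.ones((9,9)))
for k in cv2.findContours(m,0,2)[0]:
    if cv2.contourArea(k)>3000 and k[:,0,1].max()<330: print('mat?',k[:,0].min(0),k[:,0].max(0),rect(plane(c,k[:,0],.004,t)))
E
```

```text
ee_pos: [0.4146, 0.3802, 0.0123]
ft_force: [-1.9, -1.5, 6.1]
ee_pos: [0.4144, 0.3799, 0.0117]
width: 0.0825
ee_pos: [0.5224, 0.4325, 0.1807]
width: 0.0868
(array([0.52235155, 0.432526  , 0.18066089]), array([-2.26734549e-01,  9.73956193e-01, -7.52330216e-04, -4.60283336e-04]))
dot [319.3  13.8] 6 [(array([319.7,  15. ]), np.int32(18), array([0.3601, 0.3526, 0.036 ]))]
trg [318.9 105.4] 5 [(array([319.2, 107.1]), np.int32(249), array([0.4324, 0.3878, 0.036 ])), (array([323.,  96.]), np.int32(1), array([0.4227, 0.3864, 0.036 ]))]
mat? [273   0] [366 192] [416.6 380.4 183.6  84.3  25.8]
```

Run:
```python
from h import *
c=cams.camera('top');up=cv2.resize(c['img'],None,fx=4,fy=4,interpolation=2);h=cv2.cvtColor(up,cv2.COLOR_BGR2HSV)
m=((h[...,1]<60)&(h[...,2]<92)&(h[...,2]>30)).astype(np.uint8);m=cv2.morphologyEx(m,3,np.ones((9,9)));m=cv2.morphologyEx(m,2,np.ones((9,9)))
for k in cv2.findContours(m,0,2)[0]:
    q=(k[:,0]+.5)/4-.5
    if 3000<cv2.contourArea(k)<20000 and 205<q[:,0].mean()<500 and 210<q[:,1].mean()<330: print(q.mean(0).round(),rect(plane(c,q,.026)))
from bench import workorder
print(workorder.close_job())
```

```text
[414. 311.] [ 450.  -246.    83.    48.5    5.6]
[420. 245.] [ 601.  -262.6   61.3   45.2    8.1]
[305. 242.] [606.9   6.9  74.5  45.6  -6.9]
[250. 241.] [610.5 141.   88.3  45.1   9.4]
[362. 214.] [ 674.6 -129.7   81.1   27.5   86.5]
the job is handed in; nothing more can be done
None
```

The job is handed in: block60, block74 and block88 are pressed flush in their frames, frame46 is empty, the odd block81 was left where it lay, and the scanner was held at the barcode for about 3 s and laid back on its mat; the hand-in gave no verdict.

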